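Pin back the sprung tension wheel of a sander's belt drive

ROBOT

A 6-joint arm with a two-finger parallel gripper is mounted at the origin on the work surface. World frame = base frame: x ahead of the robot, y to its left, z up, the work surface at z = 0. Lengths are in m, angles in rad, forces in N, time in s.
With the tool pointing down it reaches from about 0.25 to 0.725 m from the base axis. Payload 4 kg.
Tool frame: the origin (TCP) lies at the very end of the fingers, on their centre line; the grasp point (between the pads) lies 19 mm behind it; z points along the fingers, y is the direction in which the jaws open and shut (so a half turn about z gives the same grasp; the last joint's range is limited). The gripper opens to 85 mm and grips with 20 to 120 N. Pads are 22 mm wide; open, the fingers measure 114 mm over their backs; the gripper's body (76 mm by 85 mm) begins 54 mm behind the grasp point. The pads swing forward as they close: fully open they stand 13 mm farther back than shut.
Start: joints at [1.236, 0.241, 0.005, 1.335, 0, 1.571], TCP at [0.164, 0.472, 0.231] pointing down, gripper open.
Joint ranges: [-2.72, 2.72], [-1.05, 1.87], [-1.09, 1.28], [-1.99, 2.15], [-1.42, 1.44], [-3.14, 3.14]. Speed limits (rad/s): [2.79, 2.79, 3.14, 3.14, 3.14, 3.14].

INTERFACE

Orientations are given as a unit quaternion [x, y, z, w].
In Python, from workcell import bot, camera gives the robot as it stands. The module is installed in compiled form; this text tells all that it offers.
- The arm moves only by the tool send_rows, never from a script. Its argument "deltas" is a list of rows, each an object with "grip": the opening, from 0 (shut) to 1 (fully open); "translation": the shift along the tool's x, y, z in m, a list of three; "twist": the turn, a rotation vector about the tool's x, y, z in degrees, a list of three. A call has 1 to 5 rows; each row is the pose to reach, as a shift and turn from the pose measured when the call began, along the tool's axes at that moment; what a row does not reach only later rows make up. A row lasts 1/8 s, in which the tool goes at most 62.5 mm and 10.7 degrees, less where a joint would pass 70% of its speed; a pose out of reach is approached as far as the arm can. A call with a gripper value outside its range is refused whole. The fingers move at their own pace and stop on an object; the grip force is fixed at half the most. Time passes only in rows, so rows that repeat a pose let the fingers close. It gives the time, the measured TCP pose, the force and the opening at its end, in the units of the state.
- bot.get_obs(): the state, without advancing time (a new reading comes with each control period).
- camera(name): name is "scene" or "top" or "wrist"; returns a dict with "color" (480x640x3 uint8, blue, green, red), "intrinsics" (3x3 intrinsics, pixels), "xyz" and "rotation" of the camera in the world. Camera axes: x right, y down, z forward; pixel columns grow to the right and rows downward; lengths in m; the calibration is good to about 2 mm. The wrist camera is an equidistant fisheye: a pixel r from the principal point sees the ray r / f radians off the axis. A picture is of the moment at which its call begins. There is no depth.
- bot.job_done(): hands the job in, once; it reports no verdict.
The state is a dict: "clock": time; "joint_pos": joint angles; "joint_vel": joint speeds; "tau": joint torques, N m; "eef_pos": TCP position; "tool_rot": TCP orientation; "ft_force": force on the tool from outside, world axes, zero at the start; "ft_torque": the same for the moment, N m; "grip_width": finger opening in m.
Only numpy, scipy, OpenCV 4.12 (cv2) and the standard library are available. Lean on these libraries where they do the work, as an engineer would, in place of code of your own. Each camera call takes 0.05 s, during which the arm holds its last target.

TASK

The belt is off this sander drive, which stands belt side up on the bench, and its sprung tension wheel has to be locked back before a new belt can go on. Take the red-handled locking pin out of the wooden stand, put it through the eye at the end of the yellow tension-wheel arm, swing the arm back with it against the spring until the pin finds the lock hole underneath, seat the pin fully home with its collar down on the arm, and let go so that the pin holds the arm. Bear on the pin only lightly, do not let the arm fly back or push it on to its back stop, and leave everything else where it is.

Things in the scene. Friction and masses are not known exactly. Their poses are not given: they have to be found in the camera images.
- unit: Belt drive of a spindle sander, fixed: level steel plate 285 x 260 x 8 mm on two timber bearers, its top 120 mm above the bench, motor below, two ribbed pulleys on top (50 and 84 mm across, tops 46 mm over the plate). Origin on the bench; the plate spans -120 to 165 mm along its x and +-130 mm along its y; z up. Stop posts and studs reach 21 mm over the plate.
- sector_level (a point): A point on the arm's pivot axis, level with the top of the lock sector, 130 mm above the bench. The sector is a flat dark steel arc, 34 mm wide and 10 mm thick, under the whole path of the eye. It has one vertical 10 mm through hole, the lock hole, 110 mm from the pivot like the eye, closed 10 mm down by the plate. See tension_arm for where it lies.
- tension_arm (a joint): Swing of the yellow arm, rad: 0 at rest on its stop, growing as it swings back, clockwise from above. Its spring pulls it towards 0 with 0.32 N m at 0 and 0.4 N m more per rad (3 to 6 N at the eye). The sector is clamped in slots: its lock hole lies under the eye at some swing between 0.60 and 0.90 rad, set anew each time, unmeasured, found by feel or by eye. Back stop at 1.25 rad; keep below 1.1.
- eye_top (a point): Centre of the eye in the free end of the yellow arm, at its top face, 142 mm above the bench: a vertical 9.5 mm through hole in the 34 x 34 mm, 10 mm thick end (underside 132 mm above the bench, 2 mm over the sector), 110 mm from the pivot. The eye moves in a level circle about the pivot.
- pivot_top (a point): Vertical pivot axis of the yellow arm, at its top face, 142 mm above the bench; the nut on it stands 9 mm higher. The black tension wheel, 48 mm across, sits on the arm 66 mm from the pivot, its top 162 mm above the bench (its hub 1 mm more).
- lock_pin: Locking pin, 84 mm tall, about 70 g, upright in the stand. Steel shank 8 mm across, 21 mm long, its last 3.5 mm tapering to 4 mm; collar 20 mm across, 5 mm thick, 21 to 26 mm above the tip; red ribbed round handle, 16 mm across, 26 to 84 mm above the tip, for gripping. Origin at the tip, z up the pin. With its tip on the sector the collar is 9 mm above the arm; fully home, the collar lies on the arm.
- pin_tip (a point): Centre of the locking pin's tip (the origin of lock_pin): 130 mm above the bench when it stands on the sector, 121 mm when fully home. While the spring loads it the pin rubs in the eye and the hole: it does not drop by its own weight, it takes a light push of about 8 N; the same rubbing keeps it in place once it is home.
- stand: Dark wooden tool stand, 190 x 56 x 40 mm, fixed; origin at the centre of its underside, long along its x. Three vertical 10.5 mm holes at x = -62, 0 and 62 mm hold the pin, the punch and the awl in any order. The pin's collar rests on the stand's top, its tip 19 mm above the bench.
- punch: Bystander: black steel punch, 79 mm tall, standing in the stand; origin at its tip.
- awl: Bystander: awl with a pear-shaped wooden handle, 73 mm tall, 26 mm across, standing in the stand; origin at its tip.
- guard_nut0: Bystander: black knurled nut of the belt guard, 26 mm across, 17 mm high, lying on the drive plate; origin at the centre of its underside.
- guard_nut1: Bystander: second such nut on the drive plate.
- screwdriver: Bystander: screwdriver with wooden handle, 200 mm long, lying on the bench; origin under its middle.
- tumbler: Bystander: red drinking tumbler, 82 mm across, 174 mm tall; origin at the centre of its underside.
- cup: Bystander: white cup, 84 mm across, 100 mm tall; origin at the centre of its underside.
- wood_plane: Bystander: wooden hand plane, 150 mm long, about 110 mm tall; origin under its middle.

How it is judged:
By the outcome, as a careful person would: the job done as asked, in the order asked, and still so for the second after the job is handed in, with the robot touching nothing.
It also fails if it takes over 72 s, if anything falls off the work surface, if the arm or the gripper's body presses on something with over 40 N, if the wrist force passes 120 N, or if a joint passes its speed limit or range.

## Working session

There is one attempt and no reset: what is moved stays moved. The work goes in short steps, Python scripts to look and compute and a tool call to move; the robot and the scene stay as the last step left them, time stands still between calls to the robot, and variables do not carry over. Pictures are saved under pics/ and viewed, and the job is handed in when it is done.

Besides the shell and the picture viewer there is one more tool, called after "Request:" in YAML: its name, and indented under it one key for each argument. send_rows: Moves the arm, as the interface text tells. Its arguments: {"type":"object","properties":{"deltas":{"type":"array","items":{"type":"object","properties":{"grip":{"type":"number"},"translation":{"type":"array","items":{"type":"number"}},"twist":{"type":"array","items":{"type":"number"}}}}}},"required":["deltas"]}

```bash
mkdir -p pics; python3 - <<'E'
from workcell import bot, camera
import cv2
print(bot.get_obs())
for n in ["scene","top","wrist"]:
    c=camera(n); cv2.imwrite(f"pics/{n}0.png",c["color"]); print(n,c["intrinsics"],c["xyz"],c["rotation"])
E
```

```text
{'clock': 0.0, 'joint_pos': array([1.23599886e+00, 2.41411566e-01, 3.72969109e-03, 1.33522297e+00,
       1.45132216e-06, 1.57077140e+00]), 'joint_vel': array([-0.00032609,  0.00012334, -0.00068485, -0.00034894, -0.00046332,
       -0.0008808 ]), 'tau': array([ 1.01290198e-04, -3.72313535e+01,  2.52408725e+01,  1.69300823e-02,
        4.79121707e-05,  5.45788140e-06]), 'eef_pos': array([0.16407855, 0.47163501, 0.23041577]), 'tool_rot': array([ 1.66605632e-01,  9.86023048e-01, -1.03939943e-03, -1.76387087e-04]), 'ft_force': array([ 0.77032697, -0.07899603,  0.22981826]), 'ft_torque': array([-0.0254541 , -0.02278974,  0.03930543]), 'grip_width': 0.08515053838021647}
scene [[615.73659971   0.         316.73520138]
 [  0.         615.73659971 231.43188229]
 [  0.           0.           1.        ]] [1.47737752 0.05504703 1.22177118] [ 0.64194267  0.6864567  -0.25589936 -0.22627932]
top [[450.35081692   0.         318.10669161]
 [  0.         450.35081692 233.35675611]
 [  0.           0.           1.        ]] [ 0.45720853 -0.03027009  1.36416121] [-0.69621118  0.71714565 -0.01988646  0.02442624]
wrist [[371.64829954   0.         320.57782674]
 [  0.         371.64829954 244.17606458]
 [  0.           0.           1.        ]] [0.08598661 0.49900608 0.37414054] [0.80416151 0.57153432 0.09409848 0.13348508]
```

View pics/scene0.png

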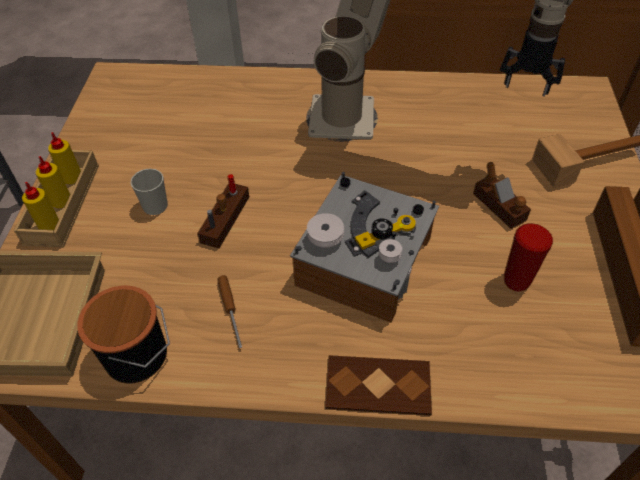

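View pics/top0.png

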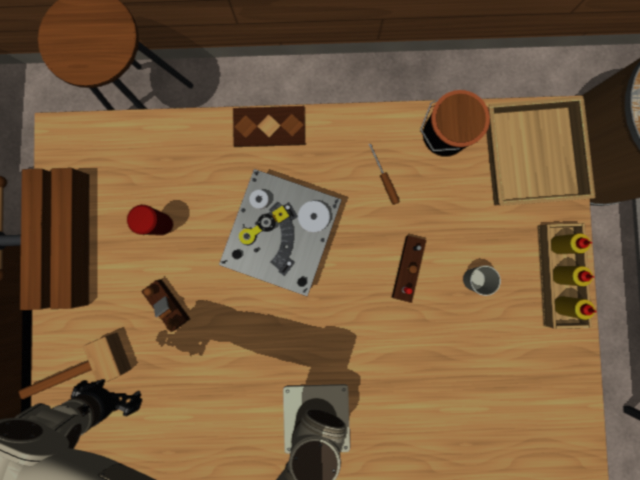

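View pics/wrist0.png

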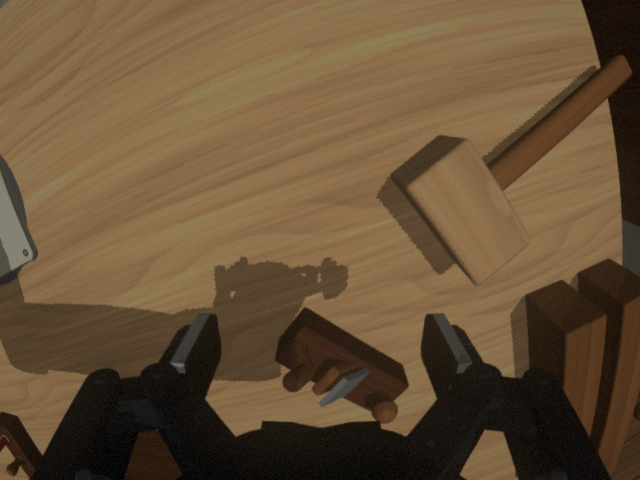

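```bash
cat > h.py <<'E'
import numpy as np, cv2
from workcell import bot, camera
from scipy.spatial.transform import Rotation as R
def ray(c,u,v,fish=False):
    K=c["intrinsics"]; x=(u-K[0,2])/K[0,0]; y=(v-K[1,2])/K[1,1]
    if fish:
        t=np.hypot(x,y); d=np.array([np.sin(t)*x/max(t,1e-9),np.sin(t)*y/max(t,1e-9),np.cos(t)])
    else: d=np.array([x,y,1.])
    return R.from_quat(c["rotation"]).apply(d)
def atz(c,u,v,z,fish=False):
    d=ray(c,u,v,fish); p=np.array(c["xyz"]); return p+d*(z-p[2])/d[2]
def proj(c,P,fish=False):
    q=R.from_quat(c["rotation"]).inv().apply(np.array(P)-c["xyz"]); K=c["intrinsics"]
    if fish:
        t=np.arctan2(np.hypot(q[0],q[1]),q[2]); s=t/np.hypot(q[0],q[1]); x,y=q[0]*s,q[1]*s
    else: x,y=q[0]/q[2],q[1]/q[2]
    return np.array([K[0,0]*x+K[0,2],K[1,1]*y+K[1,2]])
def crop(img,x0,y0,w,h,s,name):
    cv2.imwrite("pics/"+name,cv2.resize(img[y0:y0+h,x0:x0+w],None,fx=s,fy=s,interpolation=cv2.INTER_CUBIC))
def tool(v):  # world vec -> tool axes
    return R.from_quat(bot.get_obs()["tool_rot"]).inv().apply(v)
E
python3 - <<'E'
from h import *
a=cv2.imread("pics/top0.png"); crop(a,215,165,133,100,6,"t1.png"); crop(a,215,165+35,133,100,6,"t2.png"); crop(a,380,225,60,80,7,"t3.png")
b=cv2.imread("pics/scene0.png"); crop(b,290,170,150,112,5,"s1.png"); crop(b,190,165,70,90,6,"s2.png")
E
```

```text
(no output)
```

View pics/t2.png

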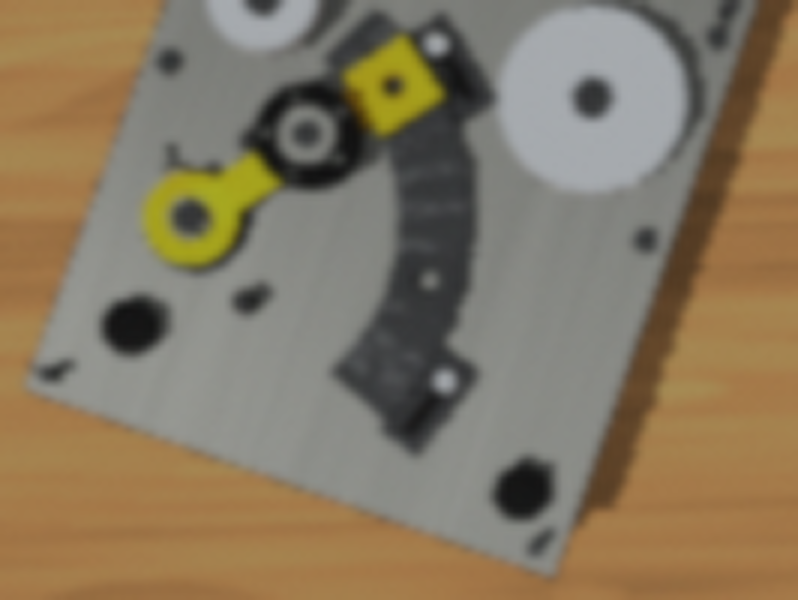

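View pics/t3.png

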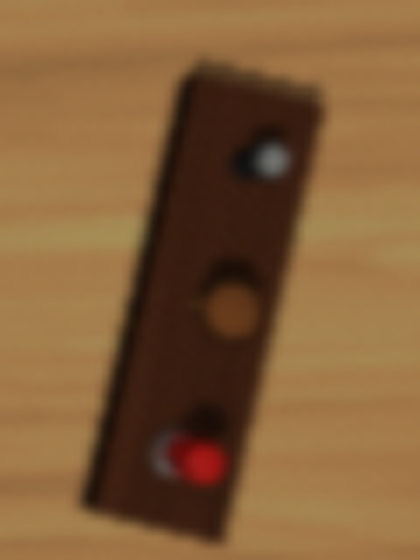

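View pics/s1.png

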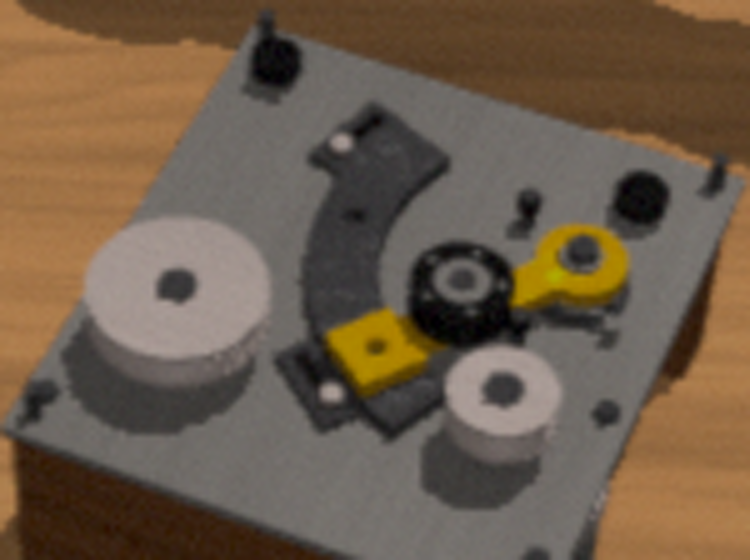

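View pics/s2.png

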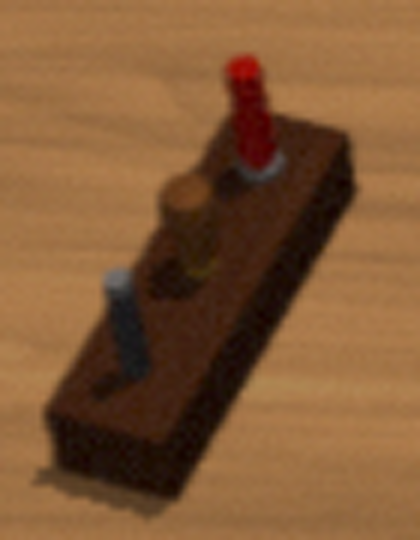

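```bash
cat >> h.py <<'E'
def tri(c1,p1,c2,p2):
    A=[];b=[]
    for c,p in((c1,p1),(c2,p2)):
        d=ray(c,*p); d/=np.linalg.norm(d); M=np.eye(3)-np.outer(d,d); A.append(M); b.append(M@c["xyz"])
    return np.linalg.lstsq(np.vstack(A),np.hstack(b),rcond=None)[0]
def unc(u,v,x0,y0,s): return ((u+.5)/s-.5+x0,(v+.5)/s-.5+y0)
E
python3 - <<'E'
from h import *
t=camera("top"); s=camera("scene")
T=lambda u,v:unc(u,v,215,200,6); S=lambda u,v:unc(u,v,290,170,5)
def show(n,tp,sp,z):
    print(n,atz(t,*T(*tp),z).round(4),atz(s,*S(*sp),z).round(4),tri(t,T(*tp),s,S(*sp)).round(4))
show("eye",(393,86),(377,347),.142)
show("pivotnut",(191,217),(582,248),.151)
show("hole",(430,280),(355,215),.130)
show("hub",(306,133),(463,279),.163)
show("pul84",(592,98),(178,287),.166)
show("pul50",(262,0),(503,390),.166)
tt=unc(205,463,380,225,7); ss=unc(243,68,190,165,6)
print("pin top",atz(t,*tt,.103),atz(s,*ss,.103),tri(t,tt,s,ss))
print("punch top",atz(t,*unc(273,160,380,225,7),.098),atz(s,*unc(119,280,190,165,6),.098))
E
```

```text
eye [0.5902 0.0786 0.142 ] [0.5929 0.08   0.142 ] [0.5905 0.0794 0.139 ]
pivotnut [0.5328 0.1702 0.151 ] [0.536  0.1723 0.151 ] [0.5329 0.1718 0.1473]
hole [0.502  0.0649 0.13  ] [0.5029 0.068  0.13  ] [0.5019 0.0665 0.1286]
hub [0.568  0.1161 0.163 ] [0.5682 0.1172 0.163 ] [0.568  0.1167 0.1627]
pul84 [ 0.5796 -0.0121  0.166 ] [ 0.583  -0.0106  0.166 ] [ 0.5799 -0.0114  0.1623]
pul50 [0.628  0.1341 0.166 ] [0.6336 0.1348 0.166 ] [0.6288 0.1351 0.16  ]
pin top [ 0.36926423 -0.27078956  0.103     ] [ 0.37182545 -0.26998495  0.103     ] [ 0.36904518 -0.27106211  0.1002049 ]
punch top [ 0.48880894 -0.30402877  0.098     ] [ 0.4912924  -0.30226623  0.098     ]
```

```bash
cat >> h.py <<'E'
def goto(p,yaw,n=1):
    """yaw: jaw axis (tool y) world angle deg, tool down. prints tool-frame shift mm and twist deg"""
    o=bot.get_obs(); Rt=R.from_quat(o["tool_rot"])
    a=np.radians(yaw); y=np.array([np.cos(a),np.sin(a),0]); z=np.array([0,0,-1.]); x=np.cross(y,z)
    Rg=R.from_matrix(np.c_[x,y,z]); d=Rt.inv().apply(np.array(p)-o["eef_pos"]); w=(Rt.inv()*Rg).as_rotvec(degrees=True)
    print("t",o["clock"],"pos",o["eef_pos"].round(4),"w",round(o["grip_width"],4),"shift",d.round(4),"|d|",np.linalg.norm(d).round(3),"twist",w.round(2))
    return d,w
def st():
    o=bot.get_obs(); m=R.from_quat(o["tool_rot"]).as_matrix()
    print("t",round(o["clock"],3),"pos",o["eef_pos"].round(4),"yaw",np.degrees(np.arctan2(m[1,1],m[0,1])).round(2),"tilt z",m[:,2].round(4),"F",o["ft_force"].round(2),"M",o["ft_torque"].round(3),"w",round(o["grip_width"],4),"q",o["joint_pos"].round(2)); return o
E
python3 - <<'E'
from h import *
goto([.41,0,.24],75); goto([.37,-.27,.2],75)
E
```

```text
t 0.25 pos [0.1642 0.472  0.2309] w 0.0855 shift [-0.3872 -0.365  -0.0088] |d| 0.532 twist [-0.05 -0.   -4.19]
t 0.25 pos [0.1642 0.472  0.2309] w 0.0855 shift [-0.4382 -0.6331  0.0315] |d| 0.771 twist [-0.05 -0.   -4.19]
```

Request:
send_rows:
  deltas:
    - {"grip":1,"translation":[-0.044,-0.041,-0.003],"twist":[0,0,-1]}
    - {"grip":1,"translation":[-0.088,-0.083,-0.006],"twist":[0,0,-2]}
    - {"grip":1,"translation":[-0.132,-0.124,-0.009],"twist":[0,0,-3]}
    - {"grip":1,"translation":[-0.176,-0.166,-0.009],"twist":[0,0,-4]}
    - {"grip":1,"translation":[-0.22,-0.207,-0.009],"twist":[0,0,-4.2]}

```text
clock: 0.88
eef_pos: [0.3045, 0.2025, 0.2403]
tool_rot: [0.13, 0.992, -0.0, 0.0]
ft_force: [1.5, -0.3, 0.9]
grip_width: 0.0852
```

```bash
python3 - <<'E'
from h import *
st();goto([.37,-.27,.2],75)
E
```

```text
t 0.875 pos [0.3045 0.2025 0.2403] yaw 75.07 tilt z [ 6.e-04 -5.e-04 -1.e+00] F [ 1.49 -0.26  0.92] M [ 0.017 -0.105  0.004] w 0.0852 q [ 0.59 -0.03 -0.28  1.32 -0.    0.85]
t 0.875 pos [0.3045 0.2025 0.2403] w 0.0852 shift [-0.185  -0.4397  0.0406] |d| 0.479 twist [-0.02  0.04  0.07]
```

Request:
send_rows:
  deltas:
    - {"grip":1,"translation":[-0.023,-0.055,0],"twist":[0,0,0]}
    - {"grip":1,"translation":[-0.046,-0.11,0],"twist":[0,0,0]}
    - {"grip":1,"translation":[-0.069,-0.165,0.005],"twist":[0,0,0]}
    - {"grip":1,"translation":[-0.092,-0.22,0.01],"twist":[0,0,0]}
    - {"grip":1,"translation":[-0.115,-0.275,0.015],"twist":[0,0,0]}

```text
clock: 1.5
eef_pos: [0.3448, -0.0948, 0.2256]
tool_rot: [0.13, 0.992, -0.0, 0.001]
ft_force: [1.2, 1.2, 0.2]
grip_width: 0.0853
```

```bash
python3 - <<'E'
from h import *
st();goto([.37,-.27,.2],75)
E
```

```text
t 1.5 pos [ 0.3448 -0.0948  0.2256] yaw 75.06 tilt z [ 2.2e-03 -5.0e-04 -1.0e+00] F [1.22 1.19 0.16] M [-0.051 -0.039  0.066] w 0.0853 q [-0.27 -0.04 -0.33  1.28  0.   -0.01]
t 1.5 pos [ 0.3448 -0.0948  0.2256] w 0.0853 shift [-0.0695 -0.1628  0.0258] |d| 0.179 twist [0.   0.13 0.06]
```

Request:
send_rows:
  deltas:
    - {"grip":1,"translation":[-0.022,-0.051,0.01],"twist":[0,0,0]}
    - {"grip":1,"translation":[-0.044,-0.102,0.02],"twist":[0,0,0]}
    - {"grip":1,"translation":[-0.061,-0.142,0.024],"twist":[0,0,0]}
    - {"grip":1,"translation":[-0.0695,-0.163,0.026],"twist":[0,0,0]}
    - {"grip":1,"translation":[-0.0695,-0.163,0.026],"twist":[0,0,0]}

```text
clock: 2.12
eef_pos: [0.3698, -0.2709, 0.1994]
tool_rot: [0.131, 0.991, 0.0, 0.001]
ft_force: [-0.3, -0.1, -0.2]
grip_width: 0.0856
```

```bash
python3 - <<'E'
from h import *
o=st();c=camera("wrist"); print(c["xyz"],c["rotation"])
P=np.array(o["eef_pos"])
for z in (.103,.045,.04): print(z,proj(c,[P[0],P[1],z],1),proj(c,[.37,-.27,z],1))
cv2.imwrite("pics/w1.png",c["color"])
E
```

```text
t 2.125 pos [ 0.3698 -0.2709  0.1994] yaw 74.95 tilt z [ 1.5e-03  3.0e-04 -1.0e+00] F [-0.34 -0.15 -0.17] M [0.058 0.006 0.013] w 0.0856 q [-0.63  0.18 -0.16  1.23  0.   -0.37]
[ 0.28966119 -0.24960603  0.34290052] [0.78306478 0.59991687 0.10026077 0.12983481]
0.103 [320.55831997 245.40753367] [321.90431656 245.31421035]
0.045 [320.47523894 222.61531392] [321.58069725 222.53737674]
0.04 [320.46945592 221.02820167] [321.55804066 220.95137809]
```

View pics/w1.png

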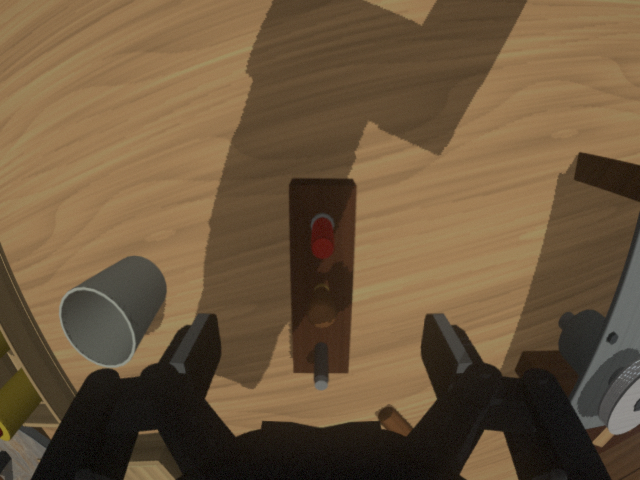

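Request:
send_rows:
  deltas:
    - {"grip":1,"translation":[0,0,0.04],"twist":[0,0,0]}
    - {"grip":1,"translation":[0,0,0.08],"twist":[0,0,0]}
    - {"grip":1,"translation":[0,0,0.115],"twist":[0,0,0]}
    - {"grip":1,"translation":[0,0,0.131],"twist":[0,0,0]}
    - {"grip":1,"translation":[0,0,0.131],"twist":[0,0,0]}

```text
clock: 2.8
eef_pos: [0.369, -0.2675, 0.0678]
tool_rot: [0.129, 0.992, 0.001, -0.001]
ft_force: [-0.3, -0.2, -0.0]
grip_width: 0.086
```

```bash
python3 - <<'E'
from h import *
o=st();c=camera("wrist")
cv2.imwrite("pics/w2.png",c["color"])
E
```

```text
t 2.8 pos [ 0.369  -0.2675  0.0678] yaw 75.15 tilt z [-0.001   0.0029 -1.    ] F [-0.32 -0.16 -0.03] M [-0.     0.013 -0.018] w 0.086 q [-0.63  0.3  -0.38  0.9   0.   -0.37]
```

View pics/w2.png

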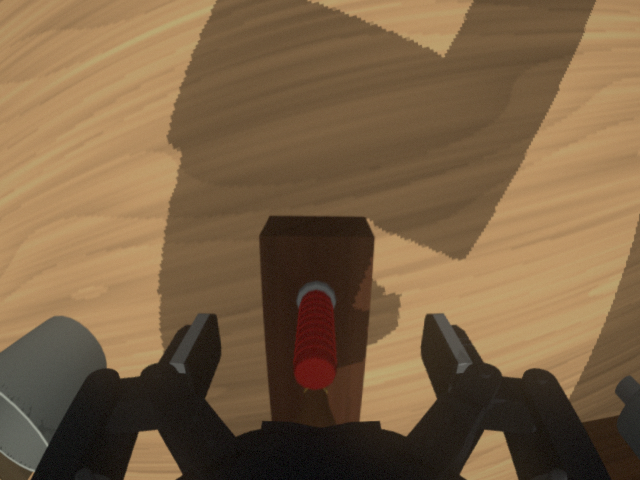

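```bash
python3 - <<'E'
from h import *
goto([.37,-.2705,.068],75)
E
```

```text
t 2.85 pos [ 0.3699 -0.2684  0.0688] w 0.0854 shift [-0.0007 -0.002   0.0008] |d| 0.002 twist [0.09 0.03 0.14]
```

Request:
send_rows:
  deltas:
    - {"grip":1,"translation":[-0.0005,-0.0025,0],"twist":[0,0,0]}
    - {"grip":0,"translation":[-0.0005,-0.0025,0],"twist":[0,0,0]}
    - {"grip":0,"translation":[-0.0005,-0.0025,0],"twist":[0,0,0]}
    - {"grip":0,"translation":[-0.0005,-0.0025,0],"twist":[0,0,0]}
    - {"grip":0,"translation":[-0.0005,-0.0025,0],"twist":[0,0,0]}

```text
clock: 3.48
eef_pos: [0.3697, -0.271, 0.0689]
tool_rot: [0.129, 0.992, 0.001, 0.0]
ft_force: [-0.2, -0.5, 1.5]
grip_width: 0.0146
```

```bash
python3 - <<'E'
from h import *
for i in range(4): o=st();c=camera("wrist")
cv2.imwrite("pics/w3.png",c["color"])
E
```

```text
t 3.475 pos [ 0.3697 -0.271   0.0689] yaw 75.13 tilt z [ 0.001   0.0014 -1.    ] F [-0.22 -0.45  1.5 ] M [0.066 0.077 0.004] w 0.0146 q [-0.63  0.3  -0.37  0.9   0.   -0.37]
t 3.525 pos [ 0.3697 -0.271   0.0689] yaw 75.13 tilt z [ 9.0e-04  1.4e-03 -1.0e+00] F [0.12 0.01 1.09] M [-0.043  0.019 -0.006] w 0.0142 q [-0.63  0.3  -0.37  0.9   0.   -0.37]
t 3.575 pos [ 0.3697 -0.271   0.0689] yaw 75.13 tilt z [ 9.0e-04  1.4e-03 -1.0e+00] F [-0.15 -0.44  1.62] M [-0.031  0.013  0.025] w 0.0142 q [-0.63  0.3  -0.37  0.9   0.   -0.37]
t 3.625 pos [ 0.3697 -0.271   0.0689] yaw 75.13 tilt z [ 9.0e-04  1.3e-03 -1.0e+00] F [-0.81 -0.    1.43] M [-0.003  0.103  0.001] w 0.0146 q [-0.63  0.3  -0.37  0.9   0.   -0.37]
```

View pics/w3.png

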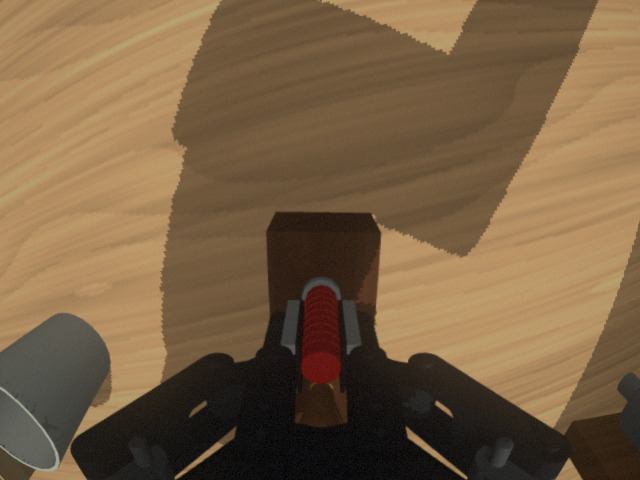

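Request:
send_rows:
  deltas:
    - {"grip":0,"translation":[0,0,-0.02],"twist":[0,0,0]}
    - {"grip":0,"translation":[0,0,-0.06],"twist":[0,0,0]}
    - {"grip":0,"translation":[0,0,-0.11],"twist":[0,0,0]}
    - {"grip":0,"translation":[0,0,-0.16],"twist":[0,0,0]}
    - {"grip":0,"translation":[0,0,-0.172],"twist":[0,0,0]}

```text
clock: 4.3
eef_pos: [0.371, -0.2723, 0.2443]
tool_rot: [0.129, 0.992, -0.001, 0.003]
ft_force: [0.1, -0.8, -1.1]
grip_width: 0.0144
```

```bash
python3 - <<'E'
from h import *
o=st(); goto([.585,.075,.24],-8)
E
```

```text
t 4.3 pos [ 0.371  -0.2723  0.2443] yaw 75.13 tilt z [ 0.0062 -0.0025 -1.    ] F [ 0.1  -0.81 -1.12] M [ 0.025 -0.048 -0.032] w 0.0144 q [-0.63  0.15 -0.07  1.34  0.   -0.37]
t 4.3 pos [ 0.371  -0.2723  0.2443] w 0.0144 shift [-0.1176  0.3906  0.0047] |d| 0.408 twist [ 0.23  0.35 83.13]
```

Request:
send_rows:
  deltas:
    - {"grip":0,"translation":[-0.012,0.039,0],"twist":[0,0,8]}
    - {"grip":0,"translation":[-0.026,0.085,0],"twist":[0,0,17]}
    - {"grip":0,"translation":[-0.04,0.134,0],"twist":[0,0,27]}
    - {"grip":0,"translation":[-0.055,0.183,0],"twist":[0,0,37]}
    - {"grip":0,"translation":[-0.07,0.232,0],"twist":[0,0,47]}

```text
clock: 4.92
eef_pos: [0.4975, -0.066, 0.2432]
tool_rot: [0.514, 0.858, -0.0, 0.002]
ft_force: [0.5, 0.2, -0.3]
grip_width: 0.0143
```

```bash
python3 - <<'E'
from h import *
o=st(); goto([.585,.072,.24],-8)
E
```

```text
t 4.925 pos [ 0.4975 -0.066   0.2432] yaw 28.09 tilt z [ 0.0039 -0.0024 -1.    ] F [ 0.51  0.2  -0.32] M [-0.065 -0.069  0.002] w 0.0143 q [-0.13  0.24  0.03  1.36 -0.    0.95]
t 4.925 pos [ 0.4975 -0.066   0.2432] w 0.0143 shift [0.0806 0.1422 0.0032] |d| 0.163 twist [ 0.2   0.18 36.09]
```

Request:
send_rows:
  deltas:
    - {"grip":0,"translation":[0.02,0.038,0],"twist":[0,0,10]}
    - {"grip":0,"translation":[0.044,0.078,0],"twist":[0,0,20]}
    - {"grip":0,"translation":[0.067,0.118,0],"twist":[0.1,0.1,30]}
    - {"grip":0,"translation":[0.0806,0.142,0.003],"twist":[0.2,0.2,36.1]}
    - {"grip":0,"translation":[0.0806,0.142,0.003],"twist":[0.2,0.2,36.1]}

```text
clock: 5.55
eef_pos: [0.5846, 0.0737, 0.2376]
tool_rot: [0.754, 0.657, -0.001, -0.001]
ft_force: [-0.5, -0.7, -0.8]
grip_width: 0.0146
```

```bash
python3 - <<'E'
from h import *
o=st();c=camera("wrist"); print(c["xyz"],c["rotation"])
P=np.array(o["eef_pos"])
print("tip",proj(c,P-[0,0,.05],1),"eye",proj(c,[.591,.079,.142],1),"hole",proj(c,[.502,.066,.13],1),"piv",proj(c,[.533,.171,.151],1))
cv2.imwrite("pics/w4.png",c["color"])
E
```

```text
t 5.55 pos [0.5846 0.0737 0.2376] yaw -7.81 tilt z [-0.0039  0.     -1.    ] F [-0.52 -0.75 -0.83] M [-0.065 -0.047  0.029] w 0.0146 q [0.13 0.42 0.28 1.43 0.   1.83]
[0.59629038 0.15546344 0.38116806] [ 0.9843752  -0.06725708 -0.01231681  0.16226598]
tip [320.68415416 272.56972866] eye [329.11534033 237.69851865] hole [213.11689515 264.70458698] piv [217.37493121 115.11492001]
```

View pics/w4.png

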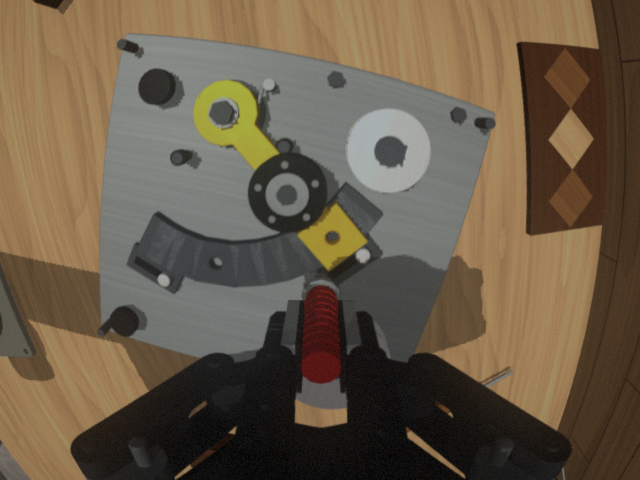

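```bash
python3 - <<'E'
from h import *
a=cv2.imread("pics/w4.png"); crop(a,270,190,110,120,5,"w4c.png")
t=camera("top");s=camera("scene"); cv2.imwrite("pics/top1.png",t["color"]);cv2.imwrite("pics/scene1.png",s["color"])
crop(s["color"],290,130,150,140,5,"s3.png"); crop(t["color"],215,180,133,100,6,"t4.png")
E
```

```text
(no output)
```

View pics/w4c.png

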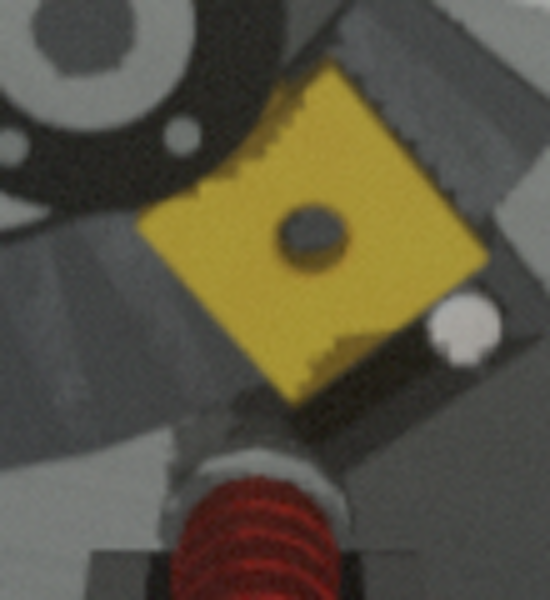

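View pics/s3.png

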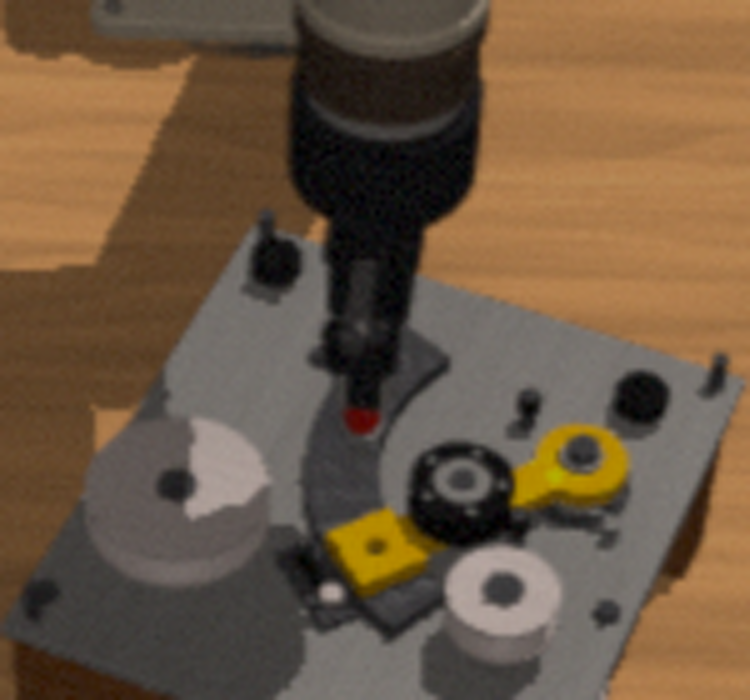

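View pics/t4.png

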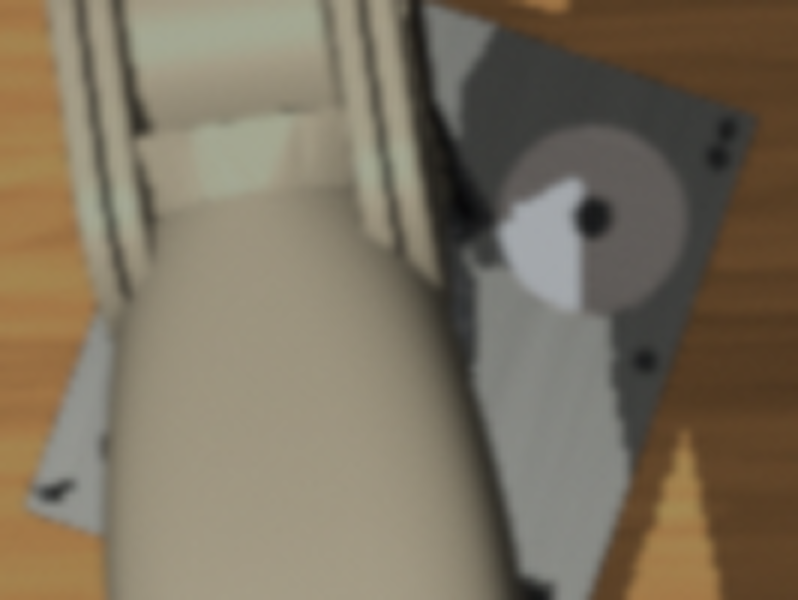

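```bash
python3 - <<'E'
from h import *
o=st();c=camera("wrist"); P=np.array(o["eef_pos"]); a=c["color"].copy()
S=6;x0,y0=260,180
b=cv2.resize(a[y0:y0+100,x0:x0+130],None,fx=S,fy=S,interpolation=cv2.INTER_CUBIC)
b=np.clip(b.astype(float)*1.8,0,255).astype(np.uint8)
Rt=R.from_quat(o["tool_rot"])
def circ(base,h,r,col,Rr):
    for th in np.linspace(0,2*np.pi,60):
        q=base+Rr.apply([r*np.cos(th),r*np.sin(th),h]); u=proj(c,q,1); cv2.circle(b,tuple(int(k) for k in (u+.5-[x0,y0])*S),1,col,-1)
tip=P+Rt.apply([0,0,.05])
for h,r in((0,.002),(-.0035,.004),(-.021,.004),(-.021,.01),(-.026,.01),(-.026,.008)): circ(tip,h,r,(0,255,0),Rt)
I=R.identity(); circ(np.array([.591,.079,.142]),0,.00475,(255,0,255),I)
cv2.imwrite("pics/w5.png",b)
E
```

```text
t 5.7 pos [0.584  0.0713 0.2392] yaw -7.99 tilt z [-2.3e-03 -3.0e-04 -1.0e+00] F [-0.49  0.21 -0.37] M [-0.013  0.028  0.017] w 0.0146 q [0.12 0.42 0.28 1.43 0.   1.83]
```

View pics/w5.png

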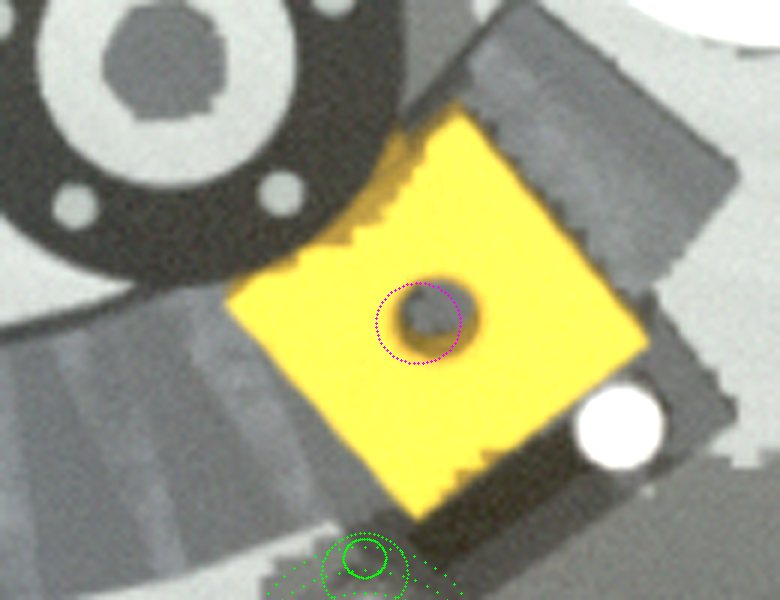

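```bash
cat > ov.py <<'E'
from h import *
def overlay(name,x0,y0,w,h,S,eye=None,dz=.05,gain=1.8,extra=()):
    o=st();c=camera("wrist"); P=np.array(o["eef_pos"]); a=c["color"]
    b=cv2.resize(a[y0:y0+h,x0:x0+w],None,fx=S,fy=S,interpolation=cv2.INTER_CUBIC)
    b=np.clip(b.astype(float)*gain,0,255).astype(np.uint8)
    Rt=R.from_quat(o["tool_rot"])
    def circ(base,hh,r,col,Rr):
        for th in np.linspace(0,2*np.pi,60):
            q=base+Rr.apply([r*np.cos(th),r*np.sin(th),hh]); u=proj(c,q,1); cv2.circle(b,tuple(int(k) for k in (u+.5-[x0,y0])*S),1,col,-1)
    tip=P+Rt.apply([0,0,dz])
    for hh,r in((0,.002),(-.0035,.004),(-.021,.004),(-.021,.01),(-.026,.01),(-.026,.008)): circ(tip,hh,r,(0,255,0),Rt)
    I=R.identity()
    if eye is not None: circ(np.array(eye),0,.00475,(255,0,255),I)
    for e,r in extra: circ(np.array(e),0,r,(255,255,0),I)
    cv2.imwrite("pics/"+name,b); return o,c
E
python3 - <<'E'
from ov import *
overlay("w6.png",280,250,90,70,8,None)
E
```

```text
t 5.75 pos [0.5841 0.071  0.2397] yaw -8.03 tilt z [-1.5e-03 -1.0e-04 -1.0e+00] F [ 0.01  0.13 -1.32] M [-0.007  0.002  0.008] w 0.0145 q [0.12 0.42 0.28 1.43 0.   1.83]
```

View pics/w6.png

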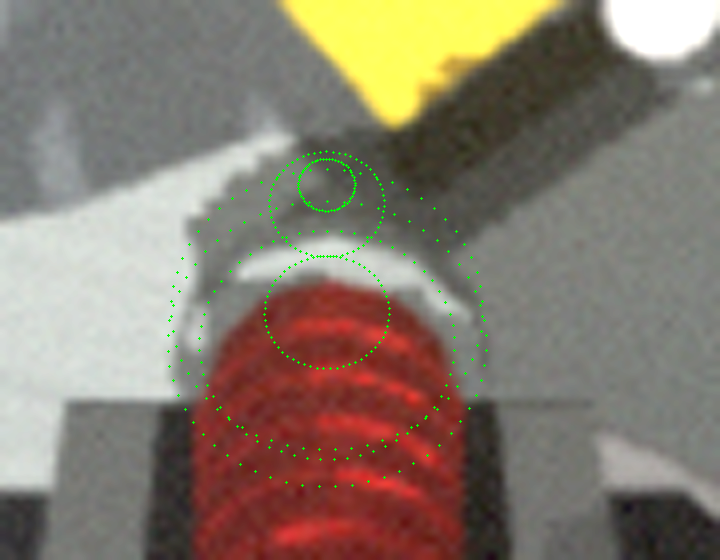

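```bash
sed -i 's/dz=.05,gain/dz=.05,dx=0,gain/; s/apply(\[0,0,dz\])/apply([dx,0,dz])/' ov.py
python3 - <<'E'
from ov import *
overlay("w7.png",280,200,90,120,6,[.593,.0795,.142],dx=-.003)
E
```

```text
t 5.8 pos [0.5842 0.0709 0.2401] yaw -8.05 tilt z [-8.e-04  1.e-04 -1.e+00] F [ 0.41  0.51 -0.38] M [-0.017  0.004  0.016] w 0.0146 q [0.12 0.42 0.28 1.43 0.   1.83]
```

View pics/w7.png

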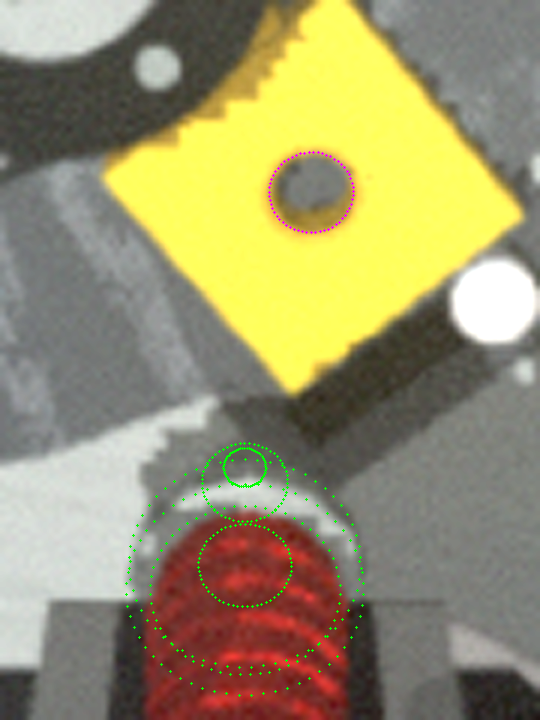

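```bash
python3 - <<'E'
from ov import *
goto([.5935,.083,.2],-8)
E
```

```text
t 5.85 pos [0.5844 0.0709 0.2403] w 0.0143 shift [0.0132 0.0074 0.0403] |d| 0.043 twist [-0.01 -0.01 -0.06]
```

Request:
send_rows:
  deltas:
    - {"grip":0,"translation":[0.004,0.0025,0.01],"twist":[0,0,0]}
    - {"grip":0,"translation":[0.009,0.005,0.022],"twist":[0,0,0]}
    - {"grip":0,"translation":[0.0132,0.0074,0.035],"twist":[0,0,0]}
    - {"grip":0,"translation":[0.0132,0.0074,0.0403],"twist":[0,0,0]}
    - {"grip":0,"translation":[0.0132,0.0074,0.0403],"twist":[0,0,0]}

```text
clock: 6.48
eef_pos: [0.5931, 0.083, 0.1991]
tool_rot: [0.755, 0.656, -0.001, -0.001]
ft_force: [-0.6, 0.3, -0.7]
grip_width: 0.0142
```

```bash
python3 - <<'E'
from ov import *
camera("wrist");camera("wrist");camera("wrist")
overlay("w8.png",260,190,120,120,6,[.593,.0795,.142],dx=-.0035)
c=camera("scene"); crop(c["color"],320,190,100,90,8,"s4.png")
E
```

```text
t 6.625 pos [0.5938 0.083  0.2005] yaw -8.06 tilt z [ 7.e-04  3.e-04 -1.e+00] F [-0.4   0.04 -0.87] M [-0.001  0.042 -0.034] w 0.0142 q [0.14 0.45 0.23 1.35 0.   1.85]
```

View pics/w8.png

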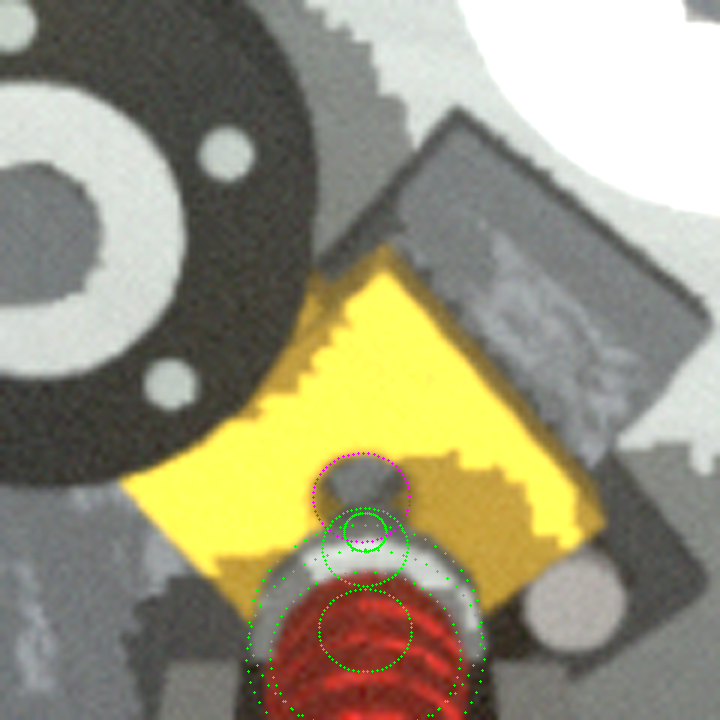

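View pics/s4.png

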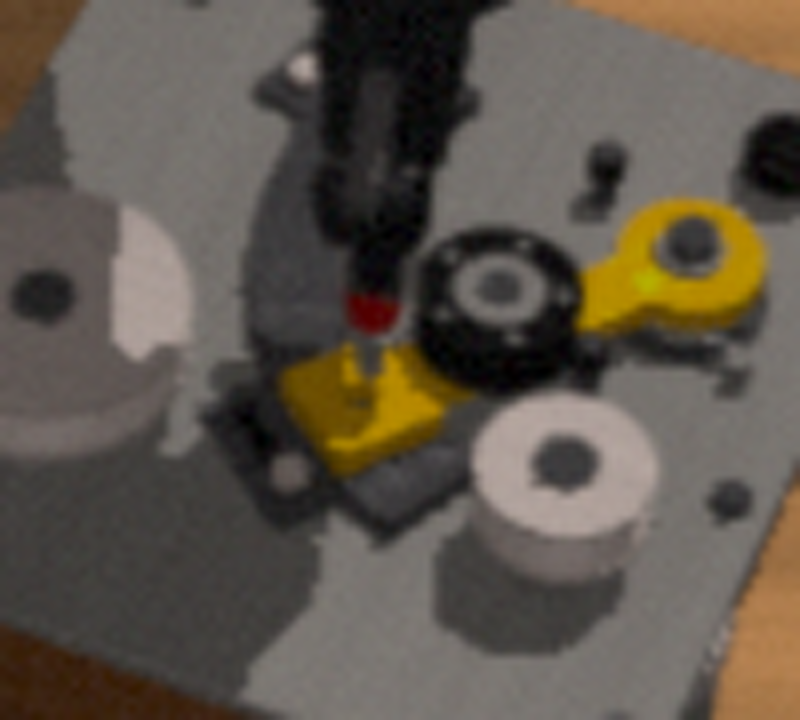

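```bash
python3 - <<'E'
from ov import *
c=camera("scene")
f=lambda P:(proj(c,P)+.5-[320,190])*8
for P in ([.593,.0795,.142],[.593,.0795,.1505],[.593,.0795,.17],[.593,.0795,.1715]): print(P,f(P).round(1))
a=cv2.imread("pics/s4.png"); cv2.imwrite("pics/s5.png",cv2.resize(np.clip(a[260:460,260:480]*1.6,0,255).astype(np.uint8),None,fx=3,fy=3))
E
```

```text
[0.593, 0.0795, 0.142] [362.4 396.1]
[0.593, 0.0795, 0.1505] [363.6 377. ]
[0.593, 0.0795, 0.17] [366.6 332.4]
[0.593, 0.0795, 0.1715] [366.8 329. ]
```

View pics/s5.png

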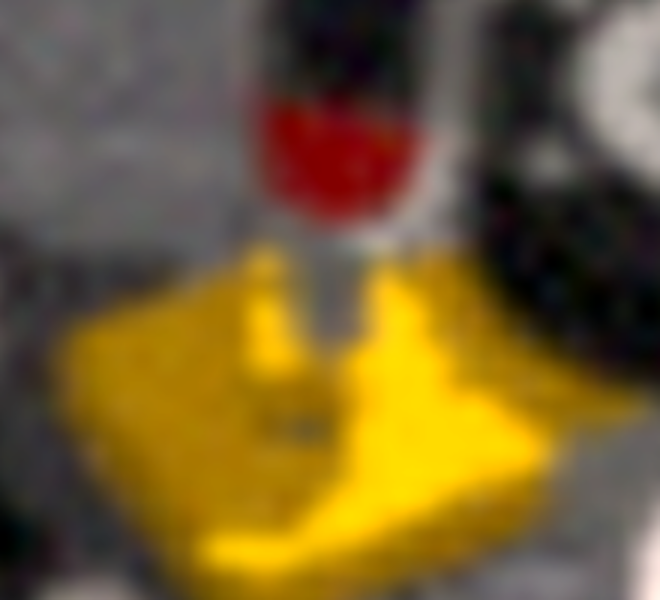

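```bash
python3 - <<'E'
from ov import *
st()
im=np.mean([camera("scene")["color"].astype(float) for _ in range(4)],0)
c=camera("scene")
x0,y0,w,h,S=350,222,32,32,20
b=cv2.resize(np.clip(im[y0:y0+h,x0:x0+w]*1.7,0,255).astype(np.uint8),None,fx=S,fy=S,interpolation=cv2.INTER_LANCZOS4)
a=cv2.imread("pics/scene0.png").astype(float)
b2=cv2.resize(np.clip(a[y0:y0+h,x0:x0+w]*1.7,0,255).astype(np.uint8),None,fx=S,fy=S,interpolation=cv2.INTER_LANCZOS4)
def circ(b,P,r,col):
    for th in np.linspace(0,2*np.pi,80):
        u=(proj(c,np.array(P)+[r*np.cos(th),r*np.sin(th),0])+.5-[x0,y0])*S; cv2.circle(b,(int(u[0]),int(u[1])),1,col,-1)
e=[.593,.0795]
for bb in (b,b2): circ(bb,[*e,.142],.00475,(255,0,255))
for z,r in ((.1505,.002),(.154,.004),(.1715,.004),(.1715,.01),(.1765,.01)): circ(b,[*e,z],r,(0,255,0))
cv2.imwrite("pics/s6.png",np.hstack([b,b2])[:,:] if 0 else b); cv2.imwrite("pics/s7.png",b2)
E
```

```text
t 6.775 pos [0.5938 0.0829 0.2006] yaw -8.07 tilt z [ 9.e-04  4.e-04 -1.e+00] F [ 0.5  -0.1  -0.41] M [-0.033  0.002 -0.015] w 0.0146 q [0.14 0.45 0.23 1.35 0.   1.85]
```

View pics/s6.png

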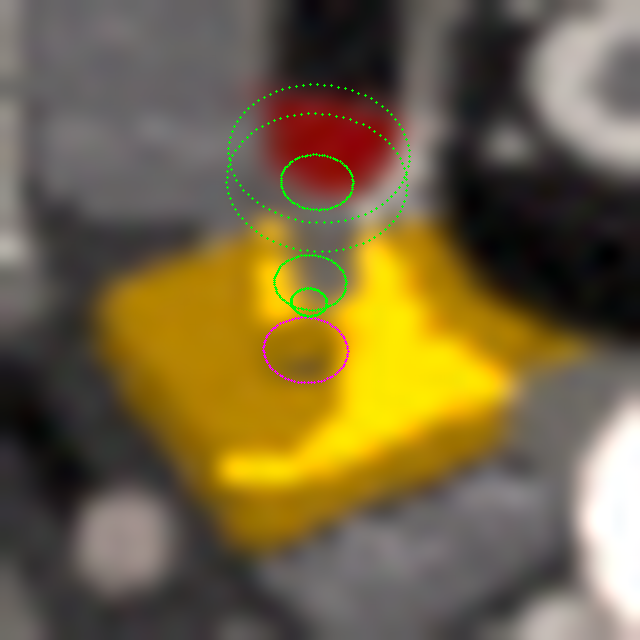

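View pics/s7.png

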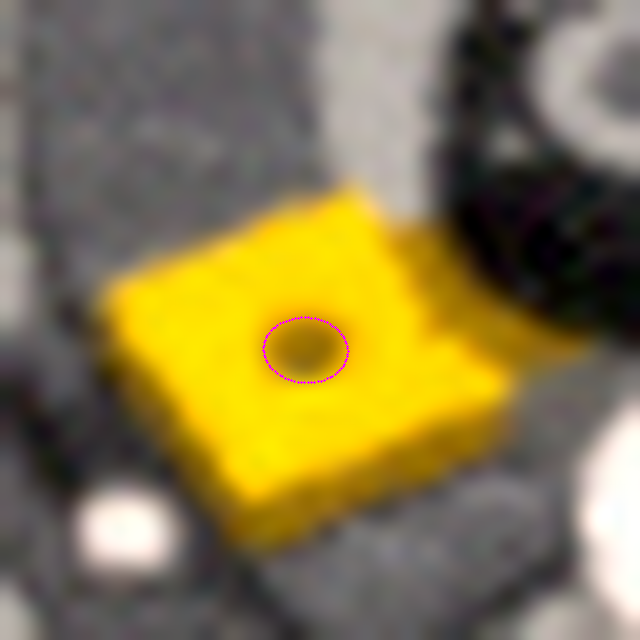

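```bash
python3 - <<'E'
from ov import *
o=st()
im=np.mean([camera("wrist")["color"].astype(float) for _ in range(3)],0)
c=camera("wrist"); Rt=R.from_quat(o["tool_rot"]); P=o["eef_pos"]
x0,y0,w,h,S=295,255,54,80,7
out=[]
for dx in (-.0015,-.0035):
    b=cv2.resize(np.clip(im[y0:y0+h,x0:x0+w]*1.7,0,255).astype(np.uint8),None,fx=S,fy=S,interpolation=cv2.INTER_CUBIC)
    for hh,r,col in ((.021,.01,(255,0,0)),(.026,.01,(0,255,0)),(.026,.008,(255,255,0)),(.084,.008,(255,0,255)),(0,.002,(255,255,255))):
        for th in np.linspace(0,2*np.pi,80):
            q=P+Rt.apply([dx+r*np.cos(th),r*np.sin(th),.05-hh]); u=(proj(c,q,1)+.5-[x0,y0])*S
            cv2.circle(b,(int(u[0]),int(u[1])),1,col,-1)
    out.append(b)
cv2.imwrite("pics/w9.png",np.hstack(out))
E
```

```text
t 7.025 pos [0.5936 0.0829 0.2002] yaw -8.07 tilt z [ 0.e+00  3.e-04 -1.e+00] F [ 0.36 -0.05 -0.32] M [ 0.059 -0.028  0.024] w 0.0144 q [0.14 0.45 0.23 1.35 0.   1.85]
```

View pics/w9.png

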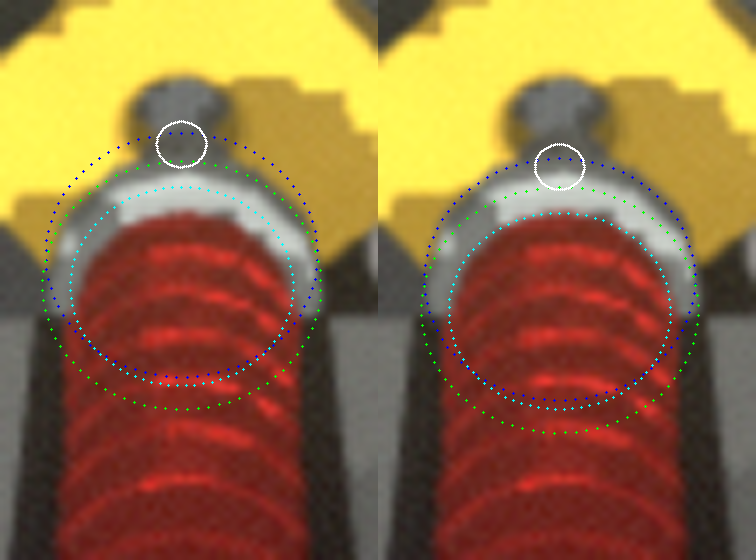

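```bash
python3 - <<'E'
from ov import *
o=st()
im=np.mean([camera("wrist")["color"].astype(float) for _ in range(2)],0)
c=camera("wrist"); Rt=R.from_quat(o["tool_rot"]); P=o["eef_pos"]
x0,y0,w,h,S=285,250,70,150,5
out=[]
for dx,tilt in ((-.0035,0),(-.0035,4)):
    b=cv2.resize(np.clip(im[y0:y0+h,x0:x0+w]*1.7,0,255).astype(np.uint8),None,fx=S,fy=S,interpolation=cv2.INTER_CUBIC)
    for hh,r,col in ((.021,.01,(255,0,0)),(.026,.01,(0,255,0)),(.026,.008,(255,255,0)),(.055,.008,(255,255,0)),(.084,.008,(255,0,255)),(0,.002,(255,255,255)),(.0035,.004,(255,255,255))):
        for th in np.linspace(0,2*np.pi,80):
            v=R.from_euler('y',tilt,degrees=True).apply([r*np.cos(th),r*np.sin(th),.026-hh])
            q=P+Rt.apply(v+[dx,0,.024]); u=(proj(c,q,1)+.5-[x0,y0])*S
            cv2.circle(b,(int(u[0]),int(u[1])),1,col,-1)
    out.append(b)
cv2.imwrite("pics/w10.png",np.hstack(out)[:600])
E
```

```text
t 7.225 pos [0.5935 0.083  0.2   ] yaw -8.07 tilt z [-2.e-04  2.e-04 -1.e+00] F [-0.58 -0.38 -0.7 ] M [ 0.031  0.011 -0.03 ] w 0.0148 q [0.14 0.45 0.23 1.35 0.   1.85]
```

View pics/w10.png

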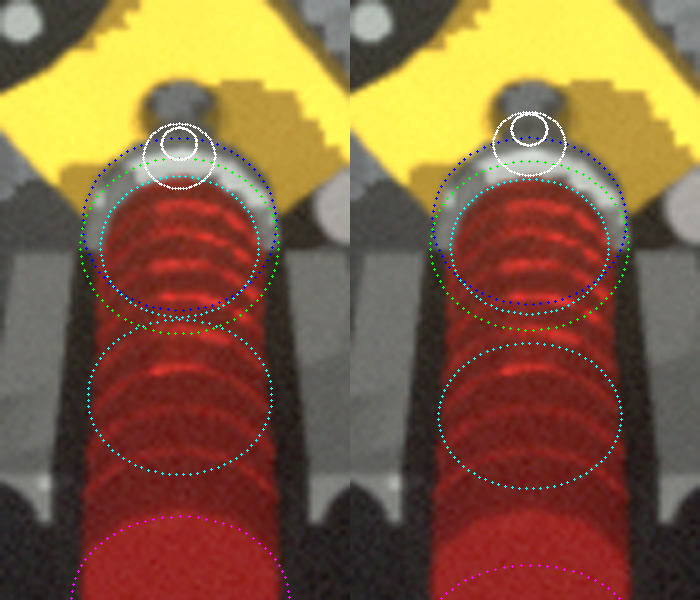

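Request:
send_rows:
  deltas:
    - {"grip":0,"translation":[-0.0008,0,0.003],"twist":[0,0,0]}
    - {"grip":0,"translation":[-0.0008,0,0.006],"twist":[0,0,0]}
    - {"grip":0,"translation":[-0.0008,0,0.009],"twist":[0,0,0]}
    - {"grip":0,"translation":[-0.0008,0,0.0105],"twist":[0,0,0]}

```text
clock: 7.88
eef_pos: [0.5932, 0.0822, 0.1891]
tool_rot: [0.755, 0.656, -0.0, -0.0]
ft_force: [0.4, 0.4, -0.1]
grip_width: 0.0143
```

```bash
python3 - <<'E'
from ov import *
st();camera("wrist");st()
overlay("w11.png",260,190,120,120,6,[.593,.0795,.142],dx=-.0033)
im=np.mean([camera("scene")["color"].astype(float) for _ in range(2)],0)
x0,y0,w,h,S=350,222,32,32,18
cv2.imwrite("pics/s8.png",cv2.resize(np.clip(im[y0:y0+h,x0:x0+w]*1.7,0,255).astype(np.uint8),None,fx=S,fy=S,interpolation=cv2.INTER_LANCZOS4))
E
```

```text
t 7.875 pos [0.5932 0.0822 0.1891] yaw -8.06 tilt z [-9.e-04  1.e-04 -1.e+00] F [ 0.4   0.38 -0.11] M [ 0.049 -0.011 -0.025] w 0.0143 q [0.14 0.46 0.21 1.32 0.   1.85]
t 7.925 pos [0.5932 0.0822 0.189 ] yaw -8.06 tilt z [-1.e-03  1.e-04 -1.e+00] F [ 0.19 -0.31 -0.08] M [-0.    -0.001 -0.027] w 0.0145 q [0.14 0.46 0.21 1.32 0.   1.85]
t 7.925 pos [0.5932 0.0822 0.189 ] yaw -8.06 tilt z [-1.e-03  1.e-04 -1.e+00] F [ 0.19 -0.31 -0.08] M [-0.    -0.001 -0.027] w 0.0145 q [0.14 0.46 0.21 1.32 0.   1.85]
```

View pics/w11.png

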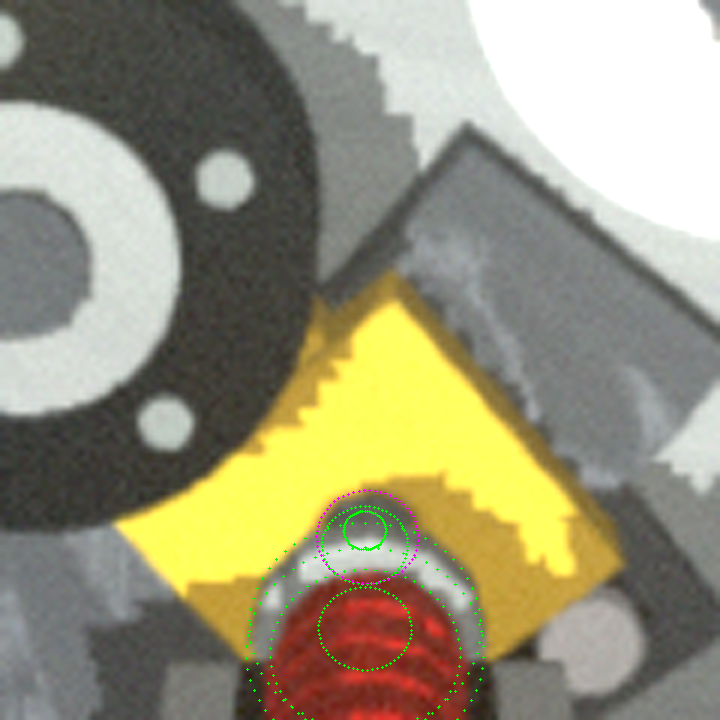

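View pics/s8.png

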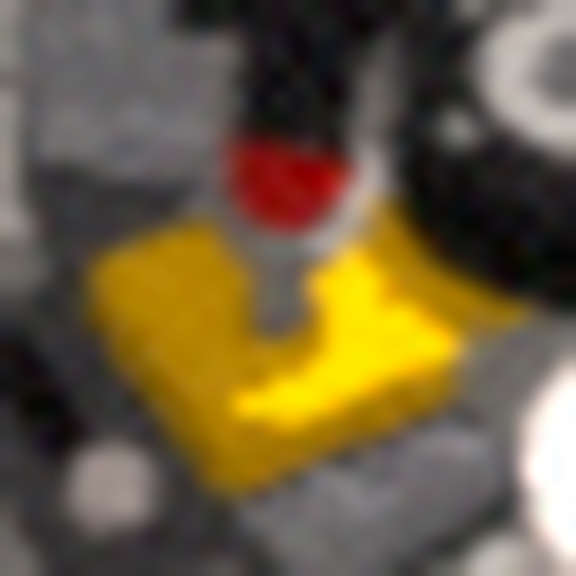

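Request:
send_rows:
  deltas:
    - {"grip":0,"translation":[0,0,0.002],"twist":[0,0,0]}
    - {"grip":0,"translation":[0,0,0.004],"twist":[0,0,0]}
    - {"grip":0,"translation":[0,0,0.005],"twist":[0,0,0]}

```text
clock: 8.45
eef_pos: [0.5933, 0.0822, 0.1842]
tool_rot: [0.755, 0.656, -0.0, -0.0]
ft_force: [-0.7, 1.2, -1.3]
grip_width: 0.0142
```

```bash
python3 - <<'E'
from ov import *
st();camera("wrist");camera("wrist");st();camera("wrist");st()
E
```

```text
t 8.45 pos [0.5933 0.0822 0.1842] yaw -8.07 tilt z [-6.e-04  2.e-04 -1.e+00] F [-0.73  1.15 -1.35] M [-0.112  0.086 -0.039] w 0.0142 q [0.14 0.46 0.2  1.31 0.   1.85]
t 8.55 pos [0.5933 0.0822 0.1843] yaw -8.06 tilt z [-6.e-04  1.e-04 -1.e+00] F [ 0.18 -1.31 -1.41] M [0.035 0.006 0.003] w 0.0143 q [0.14 0.46 0.2  1.31 0.   1.85]
t 8.6 pos [0.5933 0.0822 0.1843] yaw -8.07 tilt z [-6.e-04  1.e-04 -1.e+00] F [ 0.35 -0.16 -1.52] M [-0.081  0.029 -0.02 ] w 0.0147 q [0.14 0.46 0.2  1.31 0.   1.85]
```

```bash
python3 - <<'E'
from ov import *
c=camera("wrist"); cv2.imwrite("pics/w12.png",np.clip(c["color"]*1.5,0,255).astype(np.uint8))
import pickle; pickle.dump(c,open("w12.pkl","wb"))
E
```

```text
(no output)
```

View pics/w12.png

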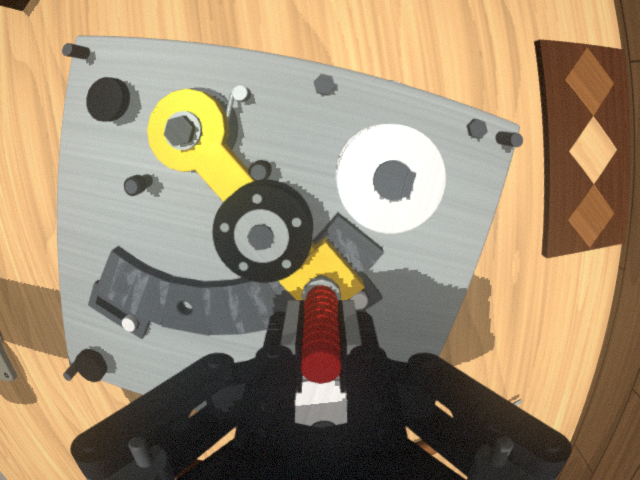

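```bash
python3 - <<'E'
from ov import *
a=cv2.imread("pics/w12.png"); A=cv2.resize(a[285:330,155:215],None,fx=10,fy=10,interpolation=cv2.INTER_CUBIC); B=cv2.resize(a[85:175,140:230],None,fx=5,fy=5,interpolation=cv2.INTER_CUBIC)
cv2.imwrite("pics/w13.png",A);cv2.imwrite("pics/w14.png",B)
E
```

```text
(no output)
```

View pics/w13.png

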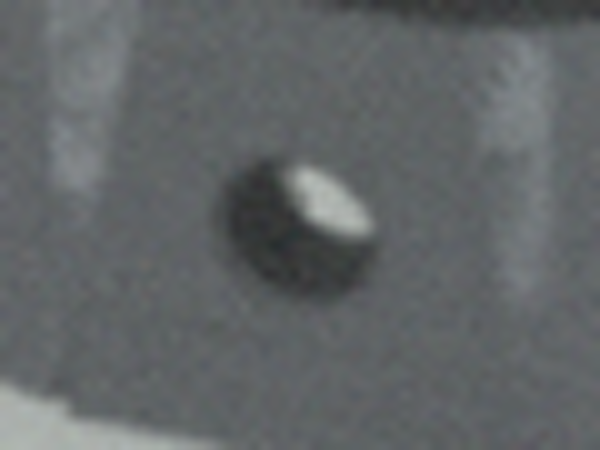

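View pics/w14.png

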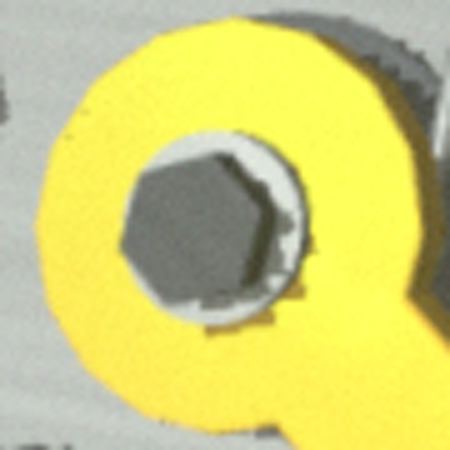

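```bash
python3 - <<'E'
from ov import *
import pickle; c=pickle.load(open("w12.pkl","rb"))
h=atz(c,184.55,307.15,.130,1); n=atz(c,178.2,130.4,.151,1); r=atz(c,185.2,129.6,.142,1)
print(h,n,r)
t=np.array([.593,.0795])
for p in (n,r,[.5355,.172]):
    p=np.array(p[:2]); d=h[:2]-p; e=t-p
    print(np.linalg.norm(d),np.linalg.norm(e),np.arctan2(e[1],e[0])-np.arctan2(d[1],d[0]))
E
```

```text
[0.50442164 0.06797461 0.13      ] [0.53560755 0.17290481 0.151     ] [0.53602761 0.17292943 0.142     ]
0.10946647040153676 0.10962824294654133 0.839867487290358
0.10961045717723292 0.10942994419634881 0.8400886131518701
0.10856862362756978 0.10891510455395982 0.8464826782382209
```

```bash
cat >> h.py <<'E'
PIV=np.array([.5358,.1729]); EYE=np.array([.593,.0795]); OFF=np.array([.0003,.0027])
def arc(degs,z,off=OFF,yaw=-8):
    for d in degs:
        a=-np.radians(d); c,s=np.cos(a),np.sin(a); p=PIV+np.array([[c,-s],[s,c]])@(EYE-PIV)+off
        goto([*p,z],yaw)
E
python3 - <<'E'
from h import *
arc([0,2,5,8,11,14,17,20,23,26,29,32,35,38,41,44,48.1],.1815)
E
```

```text
t 8.65 pos [0.5934 0.0822 0.1845] w 0.0142 shift [ 0.     -0.0001  0.003 ] |d| 0.003 twist [-0.02 -0.01 -0.06]
t 8.65 pos [0.5934 0.0822 0.1845] w 0.0142 shift [-0.0024 -0.0031  0.003 ] |d| 0.005 twist [-0.02 -0.01 -0.06]
t 8.65 pos [0.5934 0.0822 0.1845] w 0.0142 shift [-0.0057 -0.0077  0.003 ] |d| 0.01 twist [-0.02 -0.01 -0.06]
t 8.65 pos [0.5934 0.0822 0.1845] w 0.0142 shift [-0.0089 -0.0125  0.003 ] |d| 0.016 twist [-0.02 -0.01 -0.06]
t 8.65 pos [0.5934 0.0822 0.1845] w 0.0142 shift [-0.0117 -0.0175  0.003 ] |d| 0.021 twist [-0.02 -0.01 -0.06]
t 8.65 pos [0.5934 0.0822 0.1845] w 0.0142 shift [-0.0144 -0.0226  0.003 ] |d| 0.027 twist [-0.02 -0.01 -0.06]
t 8.65 pos [0.5934 0.0822 0.1845] w 0.0142 shift [-0.0167 -0.0278  0.003 ] |d| 0.033 twist [-0.02 -0.01 -0.06]
t 8.65 pos [0.5934 0.0822 0.1845] w 0.0142 shift [-0.0187 -0.0332  0.003 ] |d| 0.038 twist [-0.02 -0.01 -0.06]
t 8.65 pos [0.5934 0.0822 0.1845] w 0.0142 shift [-0.0205 -0.0386  0.003 ] |d| 0.044 twist [-0.02 -0.01 -0.06]
t 8.65 pos [0.5934 0.0822 0.1845] w 0.0142 shift [-0.022  -0.0442  0.003 ] |d| 0.049 twist [-0.02 -0.01 -0.06]
t 8.65 pos [0.5934 0.0822 0.1845] w 0.0142 shift [-0.0232 -0.0498  0.003 ] |d| 0.055 twist [-0.02 -0.01 -0.06]
t 8.65 pos [0.5934 0.0822 0.1845] w 0.0142 shift [-0.0241 -0.0554  0.003 ] |d| 0.061 twist [-0.02 -0.01 -0.06]
t 8.65 pos [0.5934 0.0822 0.1845] w 0.0142 shift [-0.0247 -0.0611  0.003 ] |d| 0.066 twist [-0.02 -0.01 -0.06]
t 8.65 pos [0.5934 0.0822 0.1845] w 0.0142 shift [-0.025  -0.0669  0.003 ] |d| 0.071 twist [-0.02 -0.01 -0.06]
t 8.65 pos [0.5934 0.0822 0.1845] w 0.0142 shift [-0.025  -0.0726  0.003 ] |d| 0.077 twist [-0.02 -0.01 -0.06]
t 8.65 pos [0.5934 0.0822 0.1845] w 0.0142 shift [-0.0247 -0.0783  0.003 ] |d| 0.082 twist [-0.02 -0.01 -0.06]
t 8.65 pos [0.5934 0.0822 0.1845] w 0.0142 shift [-0.0238 -0.0861  0.003 ] |d| 0.089 twist [-0.02 -0.01 -0.06]
```

Request:
send_rows:
  deltas:
    - {"grip":0,"translation":[0,0,0.002],"twist":[0,0,0]}
    - {"grip":0,"translation":[0,0,0.0026],"twist":[0,0,0]}
    - {"grip":0,"translation":[-0.0024,-0.0031,0.0028],"twist":[0,0,0]}
    - {"grip":0,"translation":[-0.0057,-0.0077,0.0028],"twist":[0,0,0]}
    - {"grip":0,"translation":[-0.0089,-0.0125,0.0028],"twist":[0,0,0]}

```text
clock: 9.28
eef_pos: [0.5803, 0.0751, 0.182]
tool_rot: [0.755, 0.656, 0.001, 0.0]
ft_force: [3.7, 1.0, -1.7]
grip_width: 0.0146
```

```bash
python3 - <<'E'
from h import *
st();arc([8,11,14,17,20,23],.1815)
E
```

```text
t 9.275 pos [0.5803 0.0751 0.182 ] yaw -8.06 tilt z [ 1.6e-03  5.0e-04 -1.0e+00] F [ 3.65  1.03 -1.73] M [ 0.249 -0.991 -0.017] w 0.0146 q [0.13 0.43 0.15 1.29 0.   1.84]
t 9.275 pos [0.5803 0.0751 0.182 ] w 0.0146 shift [-0.     -0.0005  0.0005] |d| 0.001 twist [ 0.08 -0.04 -0.06]
t 9.275 pos [0.5803 0.0751 0.182 ] w 0.0146 shift [-0.0029 -0.0055  0.0005] |d| 0.006 twist [ 0.08 -0.04 -0.06]
t 9.275 pos [0.5803 0.0751 0.182 ] w 0.0146 shift [-0.0055 -0.0106  0.0005] |d| 0.012 twist [ 0.08 -0.04 -0.06]
t 9.275 pos [0.5803 0.0751 0.182 ] w 0.0146 shift [-0.0078 -0.0158  0.0005] |d| 0.018 twist [ 0.08 -0.04 -0.06]
t 9.275 pos [0.5803 0.0751 0.182 ] w 0.0146 shift [-0.0099 -0.0212  0.0005] |d| 0.023 twist [ 0.08 -0.04 -0.06]
t 9.275 pos [0.5803 0.0751 0.182 ] w 0.0146 shift [-0.0117 -0.0266  0.0005] |d| 0.029 twist [ 0.08 -0.04 -0.06]
```

Force 3.7 N against the push: the arm follows the pin.

Request:
send_rows:
  deltas:
    - {"grip":0,"translation":[-0.0029,-0.0055,0.0003],"twist":[0,0,0]}
    - {"grip":0,"translation":[-0.0055,-0.0106,0.0003],"twist":[0,0,0]}
    - {"grip":0,"translation":[-0.0078,-0.0158,0.0003],"twist":[0,0,0]}
    - {"grip":0,"translation":[-0.0099,-0.0212,0.0003],"twist":[0,0,0]}
    - {"grip":0,"translation":[-0.0117,-0.0266,0.0003],"twist":[0,0,0]}

```text
clock: 9.9
eef_pos: [0.5523, 0.067, 0.182]
tool_rot: [0.755, 0.656, 0.001, 0.001]
ft_force: [5.0, 0.1, 0.4]
grip_width: 0.0144
```

```bash
python3 - <<'E'
from h import *
st();arc([23,26,29,32,35,38],.1815)
E
```

```text
t 9.9 pos [0.5523 0.067  0.182 ] yaw -8.07 tilt z [ 2.7e-03  1.0e-04 -1.0e+00] F [4.97 0.05 0.41] M [-0.142 -1.266 -0.018] w 0.0144 q [ 0.12  0.37  0.06  1.26 -0.    1.83]
t 9.9 pos [0.5523 0.067  0.182 ] w 0.0144 shift [ 0.0003 -0.0001  0.0005] |d| 0.001 twist [ 0.15 -0.03 -0.07]
t 9.9 pos [0.5523 0.067  0.182 ] w 0.0144 shift [-0.0012 -0.0056  0.0005] |d| 0.006 twist [ 0.15 -0.03 -0.07]
t 9.9 pos [0.5523 0.067  0.182 ] w 0.0144 shift [-0.0024 -0.0113  0.0005] |d| 0.012 twist [ 0.15 -0.03 -0.07]
t 9.9 pos [0.5523 0.067  0.182 ] w 0.0144 shift [-0.0033 -0.0169  0.0005] |d| 0.017 twist [ 0.15 -0.03 -0.07]
t 9.9 pos [0.5523 0.067  0.182 ] w 0.0144 shift [-0.0039 -0.0226  0.0005] |d| 0.023 twist [ 0.15 -0.03 -0.07]
t 9.9 pos [0.5523 0.067  0.182 ] w 0.0144 shift [-0.0042 -0.0283  0.0005] |d| 0.029 twist [ 0.15 -0.03 -0.07]
```

Request:
send_rows:
  deltas:
    - {"grip":0,"translation":[-0.0012,-0.0056,0.0003],"twist":[0,0,0]}
    - {"grip":0,"translation":[-0.0024,-0.0113,0.0003],"twist":[0,0,0]}
    - {"grip":0,"translation":[-0.0033,-0.0169,0.0003],"twist":[0,0,0]}
    - {"grip":0,"translation":[-0.0039,-0.0226,0.0003],"twist":[0,0,0]}
    - {"grip":0,"translation":[-0.0042,-0.0283,0.0003],"twist":[0,0,0]}

```text
clock: 10.52
eef_pos: [0.524, 0.0662, 0.1819]
tool_rot: [0.755, 0.655, 0.001, 0.002]
ft_force: [5.6, -1.8, -1.3]
grip_width: 0.0144
```

```bash
python3 - <<'E'
from h import *
st();arc([38,41,44,46,48.1,50],.1815)
c=camera("wrist"); cv2.imwrite("pics/w15.png",np.clip(c["color"]*1.5,0,255).astype(np.uint8))
E
```

```text
t 10.525 pos [0.524  0.0662 0.1819] yaw -8.09 tilt z [ 0.0042 -0.0011 -1.    ] F [ 5.65 -1.84 -1.26] M [-0.377 -1.411 -0.023] w 0.0144 q [ 0.13  0.32 -0.02  1.23 -0.    1.84]
t 10.525 pos [0.524  0.0662 0.1819] w 0.0144 shift [ 0.0005 -0.0004  0.0004] |d| 0.001 twist [ 0.25  0.03 -0.09]
t 10.525 pos [0.524  0.0662 0.1819] w 0.0144 shift [ 0.0005 -0.0061  0.0004] |d| 0.006 twist [ 0.25  0.03 -0.09]
t 10.525 pos [0.524  0.0662 0.1819] w 0.0144 shift [ 0.0008 -0.0118  0.0004] |d| 0.012 twist [ 0.25  0.03 -0.09]
t 10.525 pos [0.524  0.0662 0.1819] w 0.0144 shift [ 0.0012 -0.0156  0.0003] |d| 0.016 twist [ 0.25  0.03 -0.09]
t 10.525 pos [0.524  0.0662 0.1819] w 0.0144 shift [ 0.0017 -0.0196  0.0003] |d| 0.02 twist [ 0.25  0.03 -0.09]
t 10.525 pos [0.524  0.0662 0.1819] w 0.0144 shift [ 0.0023 -0.0232  0.0003] |d| 0.023 twist [ 0.25  0.03 -0.09]
```

View pics/w15.png

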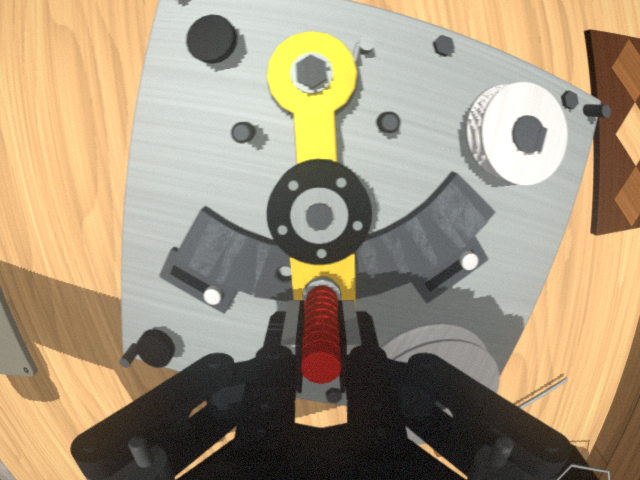

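```bash
python3 - <<'E'
from ov import *
o,c=overlay("w16.png",265,240,90,70,8,None,dx=-.003,gain=2,extra=[([.5044,.068,.13],.005)])
import pickle; pickle.dump(c,open("w16.pkl","wb"))
E
```

```text
t 10.575 pos [0.5231 0.0663 0.1819] yaw -8.08 tilt z [ 0.0032 -0.001  -1.    ] F [ 4.63 -0.98 -0.08] M [-0.421 -1.207 -0.006] w 0.0142 q [ 0.13  0.32 -0.02  1.23 -0.    1.84]
```

View pics/w16.png

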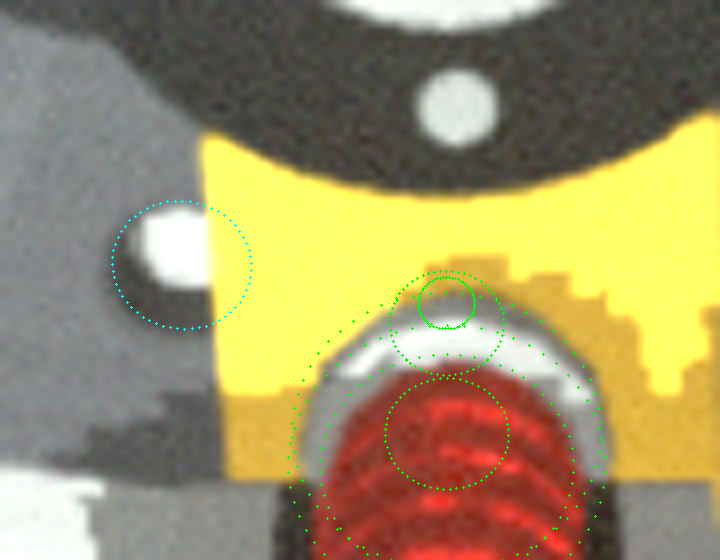

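Request:
send_rows:
  deltas:
    - {"grip":0,"translation":[0.0008,-0.0055,0.0003],"twist":[0.2,0,0]}
    - {"grip":0,"translation":[0.0012,-0.0115,0.0003],"twist":[0.2,0,0]}
    - {"grip":0,"translation":[0.0016,-0.0165,0.0003],"twist":[0.2,0,0]}
    - {"grip":0,"translation":[0.0018,-0.019,0.0003],"twist":[0.2,0,0]}

```text
clock: 11.12
eef_pos: [0.5054, 0.07, 0.1819]
tool_rot: [0.755, 0.655, -0.0, 0.001]
ft_force: [5.9, -2.2, 0.0]
grip_width: 0.0145
```

```bash
python3 - <<'E'
from ov import *
st(); camera("wrist")
o,c=overlay("w17.png",265,240,90,70,8,None,dx=-.003,gain=2,extra=[([.5044,.068,.13],.005)])
arc([47,48.1,48.4,49],.181)
im=np.mean([camera("scene")["color"].astype(float) for _ in range(2)],0)
crop(np.clip(im*1.5,0,255).astype(np.uint8),335,195,50,40,14,"s9.png")
E
```

```text
t 11.125 pos [0.5054 0.07   0.1819] yaw -8.11 tilt z [ 0.0015 -0.0023 -1.    ] F [ 5.87 -2.25  0.02] M [-0.585 -1.564  0.026] w 0.0145 q [ 0.14  0.29 -0.06  1.22 -0.    1.85]
t 11.175 pos [0.5051 0.07   0.1818] yaw -8.1 tilt z [ 0.0011 -0.0023 -1.    ] F [ 4.75 -2.58 -0.05] M [-0.6   -1.401  0.014] w 0.0141 q [ 0.14  0.29 -0.06  1.22 -0.    1.85]
t 11.225 pos [0.5052 0.07   0.1818] w 0.0144 shift [0.0003 0.0015 0.0008] |d| 0.002 twist [ 0.08  0.12 -0.11]
t 11.225 pos [0.5052 0.07   0.1818] w 0.0144 shift [ 0.0006 -0.0005  0.0008] |d| 0.001 twist [ 0.08  0.12 -0.11]
t 11.225 pos [0.5052 0.07   0.1818] w 0.0144 shift [ 0.0007 -0.0011  0.0008] |d| 0.002 twist [ 0.08  0.12 -0.11]
t 11.225 pos [0.5052 0.07   0.1818] w 0.0144 shift [ 0.0009 -0.0022  0.0008] |d| 0.003 twist [ 0.08  0.12 -0.11]
```

View pics/w17.png

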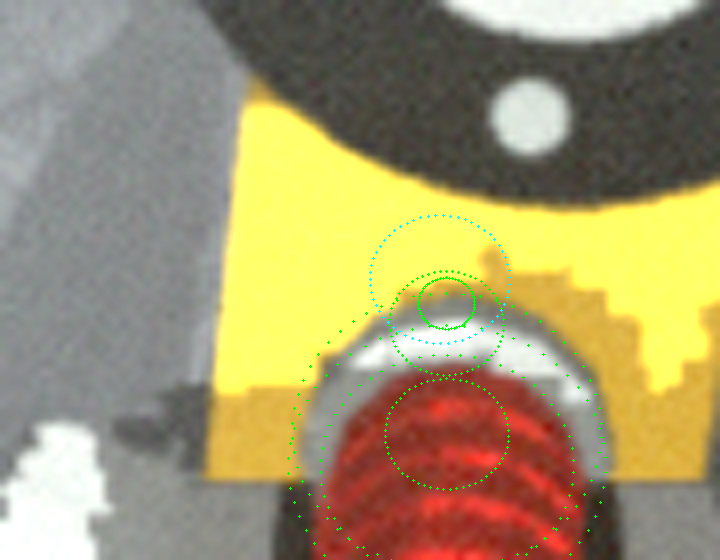

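View pics/s9.png

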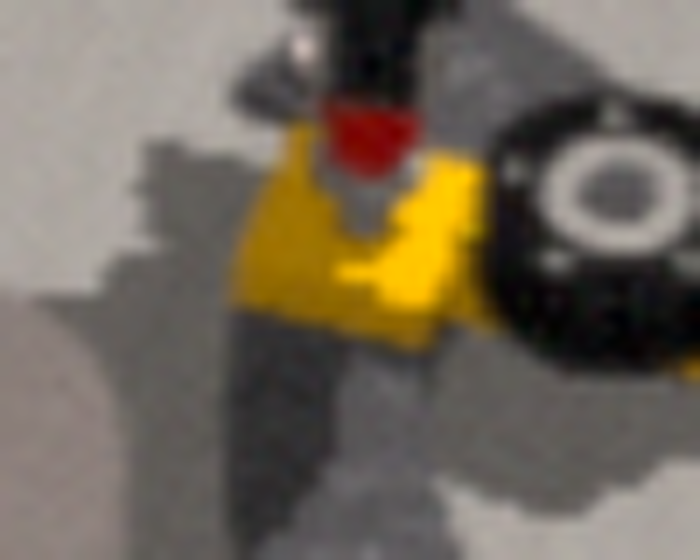

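Request:
send_rows:
  deltas:
    - {"grip":0,"translation":[0.0007,-0.0014,0],"twist":[0,0.1,0]}
    - {"grip":0,"translation":[0.0007,-0.0014,0.001],"twist":[0,0.1,0]}
    - {"grip":0,"translation":[0.0007,-0.0014,0.002],"twist":[0,0.1,0]}

```text
clock: 11.7
eef_pos: [0.505, 0.0698, 0.1806]
tool_rot: [0.756, 0.655, 0.001, 0.002]
ft_force: [5.9, -3.9, 3.6]
grip_width: 0.0143
```

```bash
python3 - <<'E'
from ov import *
for i in range(3): st(); camera("wrist")
arc([48.4],.18)
E
```

```text
t 11.7 pos [0.505  0.0698 0.1806] yaw -8.14 tilt z [ 0.0039 -0.0028 -1.    ] F [ 5.93 -3.89  3.65] M [-0.779 -1.286  0.017] w 0.0143 q [ 0.14  0.28 -0.07  1.21 -0.    1.85]
t 11.75 pos [0.505  0.0698 0.1805] yaw -8.15 tilt z [ 0.0038 -0.0028 -1.    ] F [ 5.6  -2.57  2.57] M [-0.798 -1.405  0.005] w 0.0145 q [ 0.14  0.28 -0.07  1.21 -0.    1.85]
t 11.8 pos [0.5049 0.0698 0.1805] yaw -8.14 tilt z [ 0.0038 -0.0028 -1.    ] F [ 4.69 -2.99  2.1 ] M [-0.775 -1.392  0.002] w 0.0147 q [ 0.14  0.28 -0.07  1.21 -0.    1.85]
t 11.85 pos [0.505  0.0698 0.1805] w 0.0144 shift [ 0.0009 -0.0009  0.0005] |d| 0.001 twist [ 0.24  0.13 -0.15]
```

Request:
send_rows:
  deltas:
    - {"grip":0,"translation":[0.001,-0.0012,0.0003],"twist":[0.2,0.1,0]}
    - {"grip":0,"translation":[0.0012,-0.0022,0.0003],"twist":[0.3,0.2,0]}
    - {"grip":0,"translation":[0.0012,-0.0022,0.001],"twist":[0.3,0.2,0]}

```text
clock: 12.22
eef_pos: [0.5037, 0.0702, 0.1803]
tool_rot: [0.756, 0.655, 0.0, 0.001]
ft_force: [4.7, -3.3, 3.3]
grip_width: 0.0149
```

```bash
python3 - <<'E'
from ov import *
for i in range(3): st(); camera("wrist")
arc([48.4],.18)
o,c=overlay("w18.png",265,240,90,70,8,None,dx=-.003,gain=2,extra=[([.5044,.068,.13],.005)])
E
```

```text
t 12.225 pos [0.5037 0.0702 0.1803] yaw -8.19 tilt z [ 0.0012 -0.001  -1.    ] F [ 4.73 -3.31  3.28] M [-0.898 -1.305 -0.013] w 0.0149 q [ 0.14  0.28 -0.07  1.21 -0.    1.85]
t 12.275 pos [0.5037 0.0702 0.1802] yaw -8.19 tilt z [ 0.0012 -0.0011 -1.    ] F [ 5.64 -3.65  1.81] M [-0.899 -1.347  0.018] w 0.0147 q [ 0.14  0.28 -0.07  1.21 -0.    1.85]
t 12.325 pos [0.5037 0.0702 0.1802] yaw -8.19 tilt z [ 0.0012 -0.0011 -1.    ] F [ 5.11 -3.13  1.74] M [-0.846 -1.32  -0.03 ] w 0.0142 q [ 0.14  0.28 -0.07  1.21 -0.    1.85]
t 12.375 pos [0.5037 0.0702 0.1802] w 0.0148 shift [0.0007 0.0004 0.0002] |d| 0.001 twist [ 0.08  0.05 -0.19]
t 12.375 pos [0.5037 0.0702 0.1802] yaw -8.19 tilt z [ 0.0012 -0.0011 -1.    ] F [ 4.46 -2.26  2.24] M [-0.871 -1.389 -0.032] w 0.0148 q [ 0.14  0.28 -0.07  1.21 -0.    1.85]
```

View pics/w18.png

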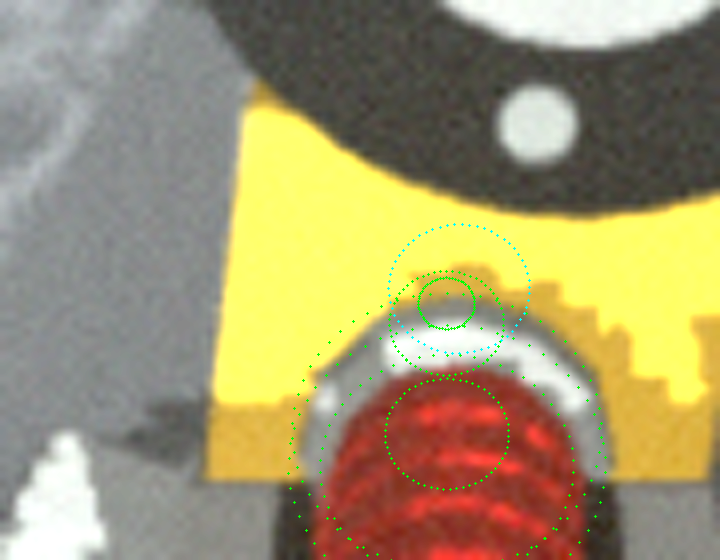

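Request:
send_rows:
  deltas:
    - {"grip":0,"translation":[0.0003,-0.001,0.001],"twist":[0.1,0.1,0]}
    - {"grip":0,"translation":[0.0003,-0.001,0.002],"twist":[0.1,0.1,0]}
    - {"grip":0,"translation":[0.0003,-0.001,0.0025],"twist":[0.1,0.1,0]}

```text
clock: 12.8
eef_pos: [0.5039, 0.0698, 0.1787]
tool_rot: [0.756, 0.655, 0.001, 0.001]
ft_force: [5.4, -3.5, 2.9]
grip_width: 0.0142
```

```bash
python3 - <<'E'
from ov import *
for i in range(3): st(); camera("wrist")
arc([48.4],.18)
E
```

```text
t 12.8 pos [0.5039 0.0698 0.1787] yaw -8.22 tilt z [ 2.7e-03 -8.0e-04 -1.0e+00] F [ 5.39 -3.51  2.88] M [-0.74  -1.404  0.005] w 0.0142 q [ 0.14  0.28 -0.08  1.21 -0.    1.85]
t 12.85 pos [0.5039 0.0698 0.1786] yaw -8.22 tilt z [ 2.7e-03 -8.0e-04 -1.0e+00] F [ 5.23 -2.94  2.68] M [-0.663 -1.337  0.013] w 0.0142 q [ 0.14  0.28 -0.08  1.21 -0.    1.85]
t 12.9 pos [0.5039 0.0698 0.1786] yaw -8.22 tilt z [ 2.6e-03 -8.0e-04 -1.0e+00] F [ 6.41 -3.09  1.61] M [-7.180e-01 -1.411e+00 -1.000e-03] w 0.0143 q [ 0.14  0.28 -0.08  1.21 -0.    1.85]
t 12.95 pos [0.5039 0.0698 0.1786] w 0.0143 shift [ 0.0011  0.0002 -0.0014] |d| 0.002 twist [ 0.15  0.02 -0.22]
```

Request:
send_rows:
  deltas:
    - {"grip":0,"translation":[0.0005,-0.001,0.001],"twist":[0.1,0,0]}
    - {"grip":0,"translation":[0.0005,-0.001,0.002],"twist":[0.1,0,0]}
    - {"grip":0,"translation":[0.0005,-0.001,0.003],"twist":[0.1,0,0]}

```text
clock: 13.32
eef_pos: [0.5042, 0.0697, 0.1766]
tool_rot: [0.756, 0.654, 0.001, 0.002]
ft_force: [4.8, -1.8, 2.7]
grip_width: 0.0144
```

```bash
python3 - <<'E'
from ov import *
for i in range(2): st(); camera("wrist")
arc([48.4],.18)
o,c=overlay("w19.png",265,240,90,70,8,None,dx=-.003,gain=2,extra=[([.5044,.068,.13],.005)])
im=np.mean([camera("scene")["color"].astype(float) for _ in range(2)],0)
crop(np.clip(im*1.5,0,255).astype(np.uint8),335,195,50,40,14,"s10.png")
E
```

```text
t 13.325 pos [0.5042 0.0697 0.1766] yaw -8.25 tilt z [ 0.004  -0.0021 -1.    ] F [ 4.85 -1.78  2.69] M [-0.633 -1.379 -0.02 ] w 0.0144 q [ 0.14  0.29 -0.08  1.2  -0.    1.85]
t 13.375 pos [0.5041 0.0697 0.1765] yaw -8.25 tilt z [ 0.0039 -0.0022 -1.    ] F [ 5.65 -2.6   2.42] M [-0.663 -1.429 -0.025] w 0.0145 q [ 0.14  0.29 -0.08  1.2  -0.    1.85]
t 13.425 pos [0.5041 0.0697 0.1765] w 0.0144 shift [ 0.0011 -0.0001 -0.0035] |d| 0.004 twist [ 0.24  0.09 -0.25]
t 13.425 pos [0.5041 0.0697 0.1765] yaw -8.25 tilt z [ 0.0039 -0.0021 -1.    ] F [ 5.84 -3.76  2.15] M [-0.603 -1.508 -0.022] w 0.0144 q [ 0.14  0.29 -0.08  1.2  -0.    1.85]
```

View pics/w19.png

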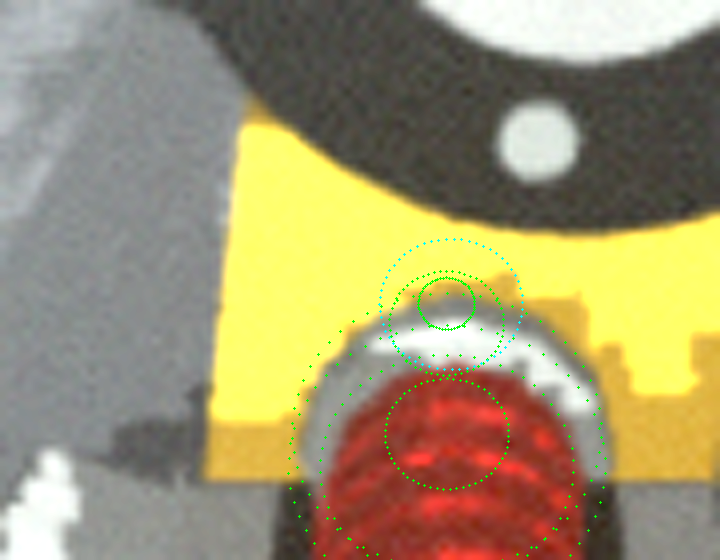

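View pics/s10.png

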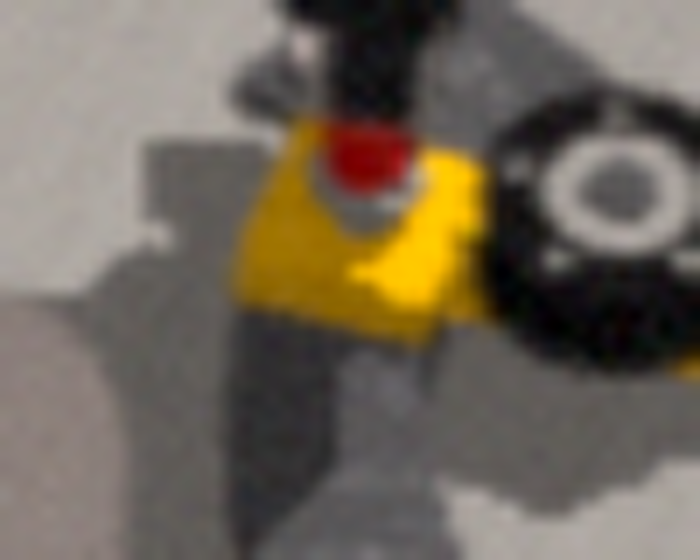

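Request:
send_rows:
  deltas:
    - {"grip":0,"translation":[0.0005,-0.001,0.0012],"twist":[0.2,0.1,0]}
    - {"grip":0,"translation":[0.0005,-0.001,0.0025],"twist":[0.2,0.1,0]}
    - {"grip":0,"translation":[0.0005,-0.001,0.0038],"twist":[0.2,0.1,0]}
    - {"grip":0,"translation":[0.0005,-0.001,0.0042],"twist":[0.2,0.1,0]}

```text
clock: 14.08
eef_pos: [0.5044, 0.0696, 0.1733]
tool_rot: [0.756, 0.654, 0.001, 0.002]
ft_force: [5.2, -1.7, 2.6]
grip_width: 0.0144
```

```bash
python3 - <<'E'
from ov import *
for i in range(2): st(); camera("wrist")
st()
E
```

```text
t 14.075 pos [0.5044 0.0696 0.1733] yaw -8.28 tilt z [ 0.0037 -0.0015 -1.    ] F [ 5.18 -1.71  2.6 ] M [-0.642 -1.371  0.012] w 0.0144 q [ 0.14  0.29 -0.08  1.19 -0.    1.85]
t 14.125 pos [0.5044 0.0696 0.1732] yaw -8.28 tilt z [ 0.0036 -0.0015 -1.    ] F [ 6.2  -3.08  2.7 ] M [-0.596 -1.44  -0.012] w 0.0146 q [ 0.14  0.29 -0.08  1.19 -0.    1.85]
t 14.175 pos [0.5044 0.0696 0.1732] yaw -8.28 tilt z [ 0.0036 -0.0015 -1.    ] F [ 5.54 -2.18  2.32] M [-0.582 -1.4   -0.032] w 0.0145 q [ 0.14  0.29 -0.08  1.19 -0.    1.85]
```

Request:
send_rows:
  deltas:
    - {"grip":0,"translation":[0.0004,-0.001,0.001],"twist":[0.2,0.1,0]}
    - {"grip":0,"translation":[0.0004,-0.001,0.002],"twist":[0.2,0.1,0]}
    - {"grip":0,"translation":[0.0004,-0.001,0.0026],"twist":[0.2,0.1,0]}

```text
clock: 14.55
eef_pos: [0.5047, 0.0694, 0.1717]
tool_rot: [0.756, 0.654, 0.001, 0.001]
ft_force: [5.9, -3.0, 3.4]
grip_width: 0.0145
```

```bash
python3 - <<'E'
from ov import *
for i in range(2): st(); camera("wrist")
st()
o,c=overlay("w20.png",265,240,90,70,8,None,dx=-.003,gain=2)
im=np.mean([camera("scene")["color"].astype(float) for _ in range(2)],0)
crop(np.clip(im*1.5,0,255).astype(np.uint8),335,195,50,40,14,"s11.png")
E
```

```text
t 14.55 pos [0.5047 0.0694 0.1717] yaw -8.31 tilt z [ 3.6e-03 -6.0e-04 -1.0e+00] F [ 5.93 -2.97  3.44] M [-0.561 -1.359  0.025] w 0.0145 q [ 0.14  0.29 -0.09  1.19 -0.    1.85]
t 14.6 pos [0.5047 0.0695 0.1716] yaw -8.3 tilt z [ 3.5e-03 -6.0e-04 -1.0e+00] F [ 5.75 -2.2   1.73] M [-0.573 -1.382 -0.003] w 0.0147 q [ 0.14  0.29 -0.09  1.19 -0.    1.85]
t 14.65 pos [0.5046 0.0694 0.1716] yaw -8.3 tilt z [ 3.4e-03 -6.0e-04 -1.0e+00] F [ 5.11 -2.91  1.55] M [-0.591 -1.398  0.022] w 0.0143 q [ 0.14  0.29 -0.09  1.19 -0.    1.85]
t 14.65 pos [0.5046 0.0694 0.1716] yaw -8.3 tilt z [ 3.4e-03 -6.0e-04 -1.0e+00] F [ 5.11 -2.91  1.55] M [-0.591 -1.398  0.022] w 0.0143 q [ 0.14  0.29 -0.09  1.19 -0.    1.85]
```

View pics/w20.png

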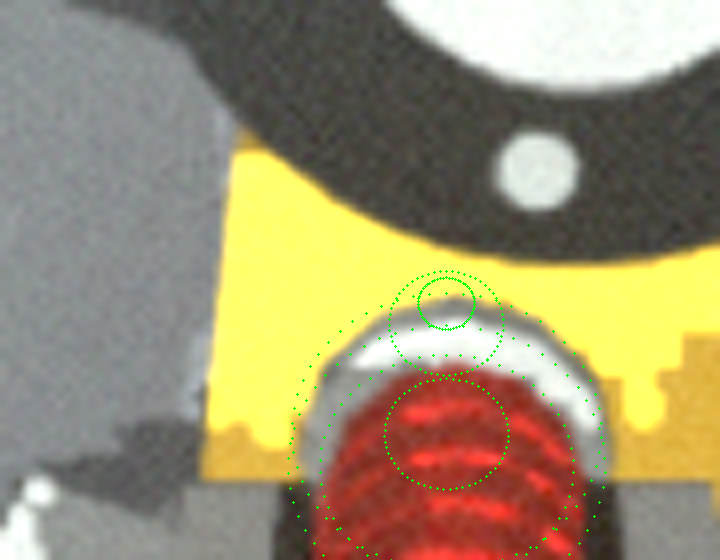

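View pics/s11.png

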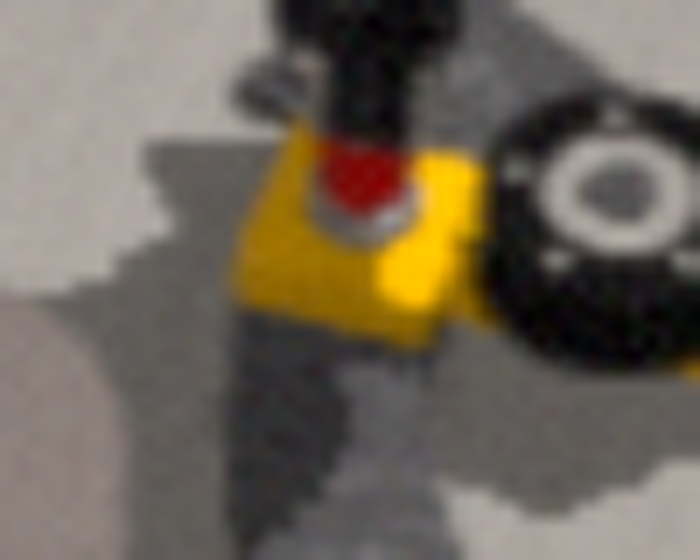

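Request:
send_rows:
  deltas:
    - {"grip":0,"translation":[0.0003,-0.001,0.0008],"twist":[0.2,0.1,0]}
    - {"grip":0,"translation":[0.0003,-0.001,0.0013],"twist":[0.2,0.1,0]}

```text
clock: 15.05
eef_pos: [0.5047, 0.0694, 0.1712]
tool_rot: [0.757, 0.654, 0.001, 0.001]
ft_force: [5.3, -2.3, 2.7]
grip_width: 0.0146
```

```bash
python3 - <<'E'
from ov import *
for i in range(2): st(); camera("wrist")
st()
E
```

```text
t 15.05 pos [0.5047 0.0694 0.1712] yaw -8.33 tilt z [ 2.9e-03  5.0e-04 -1.0e+00] F [ 5.32 -2.28  2.72] M [-0.528 -1.281 -0.003] w 0.0146 q [ 0.14  0.29 -0.09  1.19  0.    1.85]
t 15.1 pos [0.5047 0.0694 0.1712] yaw -8.33 tilt z [ 2.9e-03  5.0e-04 -1.0e+00] F [ 5.89 -1.13  2.08] M [-0.517 -1.332  0.01 ] w 0.0148 q [ 0.14  0.29 -0.09  1.19  0.    1.85]
t 15.15 pos [0.5047 0.0694 0.1712] yaw -8.33 tilt z [ 2.9e-03  5.0e-04 -1.0e+00] F [ 5.54 -2.07  2.01] M [-4.920e-01 -1.294e+00 -1.000e-03] w 0.0147 q [ 0.14  0.29 -0.09  1.19  0.    1.85]
```

Request:
send_rows:
  deltas:
    - {"grip":0,"translation":[0.0003,-0.001,0.001],"twist":[0.2,0,0]}
    - {"grip":0,"translation":[0.0003,-0.001,0.0018],"twist":[0.2,0,0]}
    - {"grip":0,"translation":[0.0003,-0.001,0.0018],"twist":[0.2,0,0]}

```text
clock: 15.52
eef_pos: [0.5049, 0.0693, 0.1709]
tool_rot: [0.757, 0.654, 0.001, 0.001]
ft_force: [4.2, -2.2, 4.6]
grip_width: 0.0144
```

```bash
python3 - <<'E'
from ov import *
for i in range(2): st(); camera("wrist")
st()
o,c=overlay("w21.png",265,240,90,70,8,None,dx=-.003,gain=2)
im=np.mean([camera("scene")["color"].astype(float) for _ in range(2)],0)
crop(np.clip(im*1.5,0,255).astype(np.uint8),335,195,50,40,14,"s12.png")
E
```

```text
t 15.525 pos [0.5049 0.0693 0.1709] yaw -8.35 tilt z [ 2.7e-03  1.0e-04 -1.0e+00] F [ 4.19 -2.2   4.63] M [-0.434 -1.041  0.007] w 0.0144 q [ 0.14  0.29 -0.09  1.19 -0.    1.85]
t 15.575 pos [0.5049 0.0693 0.1708] yaw -8.35 tilt z [ 2.6e-03  1.0e-04 -1.0e+00] F [ 4.75 -1.95  5.82] M [-0.446 -1.043  0.009] w 0.0141 q [ 0.14  0.29 -0.09  1.19 -0.    1.85]
t 15.625 pos [0.5049 0.0693 0.1709] yaw -8.34 tilt z [ 2.7e-03  1.0e-04 -1.0e+00] F [ 4.73 -1.87  5.64] M [-0.48  -1.131  0.06 ] w 0.0145 q [ 0.14  0.29 -0.09  1.19 -0.    1.85]
t 15.625 pos [0.5049 0.0693 0.1709] yaw -8.34 tilt z [ 2.7e-03  1.0e-04 -1.0e+00] F [ 4.73 -1.87  5.64] M [-0.48  -1.131  0.06 ] w 0.0145 q [ 0.14  0.29 -0.09  1.19 -0.    1.85]
```

View pics/w21.png

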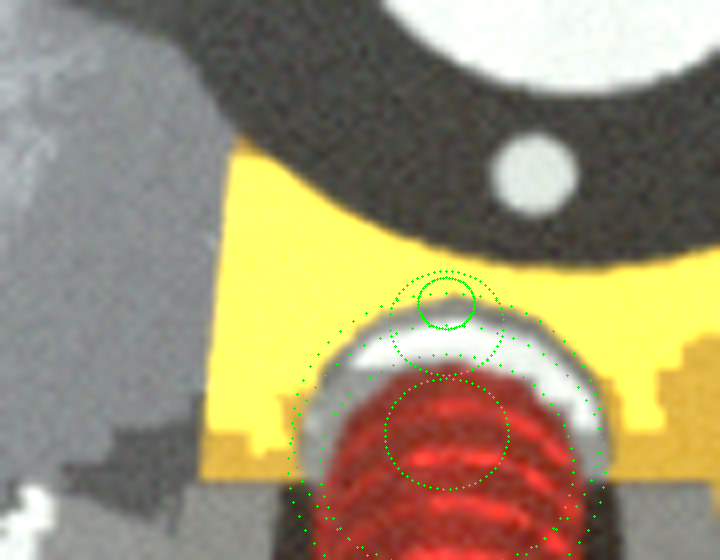

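View pics/s12.png

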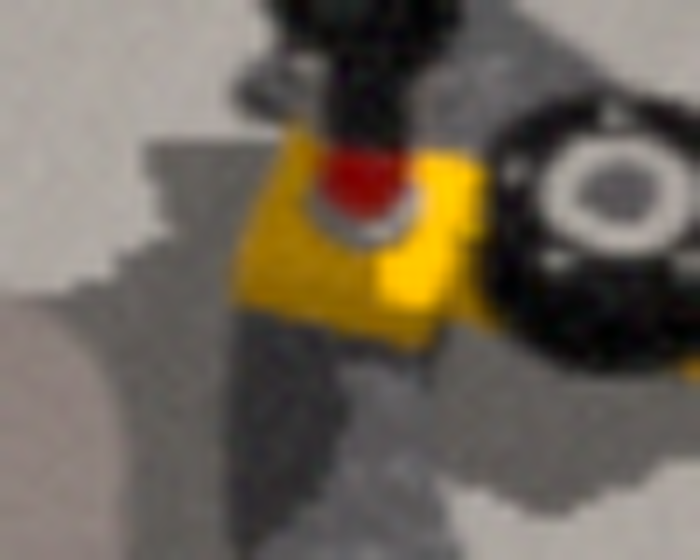

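Request:
send_rows:
  deltas:
    - {"grip":0,"translation":[0,-0.0005,0.0015],"twist":[0,0,0]}
    - {"grip":0,"translation":[0,0.0002,0.0015],"twist":[0,0,0]}
    - {"grip":0,"translation":[0,0.0008,0.0015],"twist":[0,0,0]}

```text
clock: 16.15
eef_pos: [0.5052, 0.0692, 0.1708]
tool_rot: [0.757, 0.654, 0.001, 0.001]
ft_force: [-0.4, -0.6, 9.2]
grip_width: 0.0143
```

```bash
python3 - <<'E'
from ov import *
for i in range(2): st(); camera("wrist")
st()
E
```

```text
t 16.15 pos [0.5052 0.0692 0.1708] yaw -8.34 tilt z [ 2.9e-03  3.0e-04 -1.0e+00] F [-0.42 -0.57  9.21] M [-0.193 -0.014  0.038] w 0.0143 q [ 0.14  0.29 -0.09  1.19 -0.    1.85]
t 16.2 pos [0.5053 0.0692 0.1708] yaw -8.34 tilt z [ 2.9e-03  3.0e-04 -1.0e+00] F [ 0.76 -0.87  8.46] M [-0.234 -0.11   0.032] w 0.0143 q [ 0.14  0.29 -0.09  1.19 -0.    1.85]
t 16.25 pos [0.5053 0.0692 0.1708] yaw -8.35 tilt z [ 2.9e-03  3.0e-04 -1.0e+00] F [ 0.39 -0.73  7.75] M [-0.24  -0.2    0.058] w 0.0141 q [ 0.14  0.29 -0.09  1.19 -0.    1.85]
```

Request:
send_rows:
  deltas:
    - {"grip":0.6,"translation":[0,0,0.0003],"twist":[0,0,0]}
    - {"grip":0.6,"translation":[0,0,0],"twist":[0,0,0]}
    - {"grip":0.6,"translation":[0,0,0],"twist":[0,0,0]}
    - {"grip":0.6,"translation":[0,0,0],"twist":[0,0,0]}

```text
clock: 16.75
eef_pos: [0.5047, 0.0692, 0.1704]
tool_rot: [0.757, 0.654, 0.001, 0.0]
ft_force: [-0.6, -0.1, -0.1]
grip_width: 0.0512
```

```bash
python3 - <<'E'
from ov import *
st()
o,c=overlay("w22.png",240,220,150,110,5,None,dx=-.003,gain=2)
st()
im=np.mean([camera("scene")["color"].astype(float) for _ in range(2)],0)
crop(np.clip(im*1.5,0,255).astype(np.uint8),335,195,50,40,14,"s13.png")
E
```

```text
t 16.75 pos [0.5047 0.0692 0.1704] yaw -8.34 tilt z [ 1.6e-03  2.0e-04 -1.0e+00] F [-0.59 -0.11 -0.06] M [-0.053 -0.043  0.018] w 0.0512 q [ 0.14  0.29 -0.09  1.19  0.    1.85]
t 16.75 pos [0.5047 0.0692 0.1704] yaw -8.34 tilt z [ 1.6e-03  2.0e-04 -1.0e+00] F [-0.59 -0.11 -0.06] M [-0.053 -0.043  0.018] w 0.0512 q [ 0.14  0.29 -0.09  1.19  0.    1.85]
t 16.8 pos [0.5049 0.0692 0.1705] yaw -8.34 tilt z [ 1.9e-03  2.0e-04 -1.0e+00] F [ 0.3   0.17 -0.16] M [-0.047  0.033  0.   ] w 0.0512 q [ 0.14  0.29 -0.09  1.19 -0.    1.85]
```

View pics/w22.png

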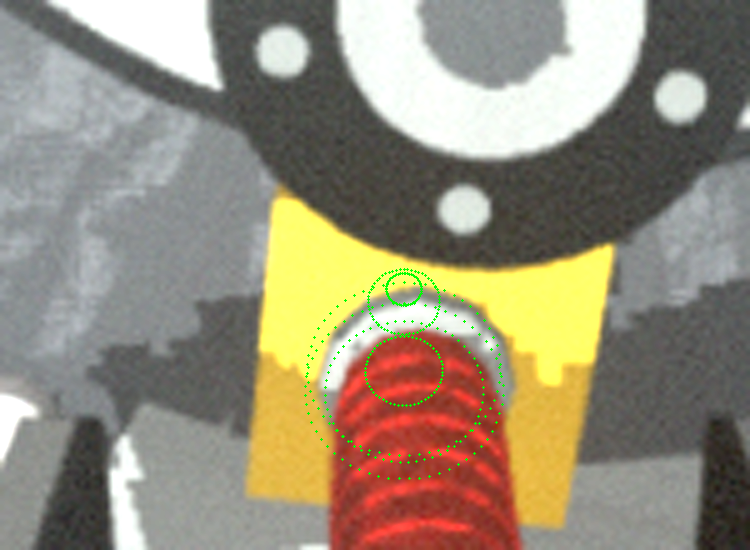

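View pics/s13.png

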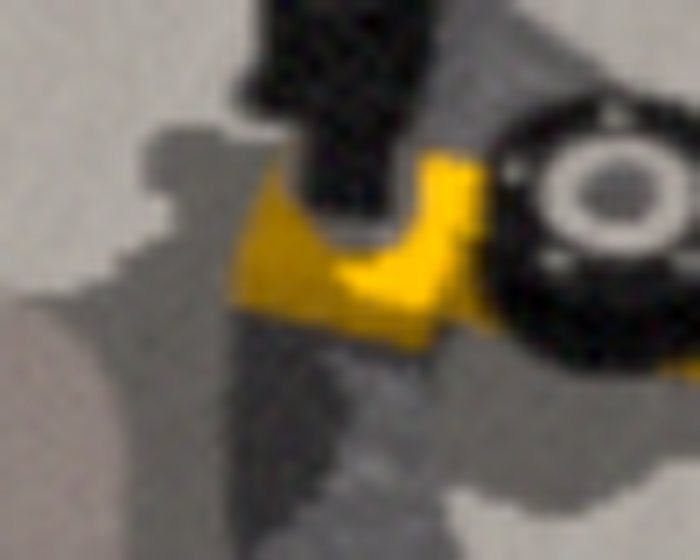

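Request:
send_rows:
  deltas:
    - {"grip":0.6,"translation":[0,0,-0.01],"twist":[0,0,0]}
    - {"grip":0.6,"translation":[0,0,-0.03],"twist":[0,0,0]}
    - {"grip":0.6,"translation":[0,0,-0.06],"twist":[0,0,0]}
    - {"grip":0.6,"translation":[0,0,-0.09],"twist":[0,0,0]}
    - {"grip":0.6,"translation":[0,0,-0.1],"twist":[0,0,0]}

```text
clock: 17.52
eef_pos: [0.506, 0.0693, 0.2733]
tool_rot: [0.757, 0.654, 0.003, 0.002]
ft_force: [-0.3, -0.4, -0.2]
grip_width: 0.0513
```

```bash
python3 - <<'E'
from ov import *
st()
c=camera("wrist"); cv2.imwrite("pics/w23.png",np.clip(c["color"]*1.5,0,255).astype(np.uint8))
s=camera("scene"); crop(np.clip(s["color"]*1.5,0,255).astype(np.uint8),320,170,80,70,9,"s14.png")
E
```

```text
t 17.525 pos [0.506  0.0693 0.2733] yaw -8.34 tilt z [ 6.8e-03  9.0e-04 -1.0e+00] F [-0.28 -0.44 -0.18] M [-0.004 -0.011  0.025] w 0.0513 q [ 0.14  0.24  0.12  1.44 -0.    1.85]
```

View pics/w23.png

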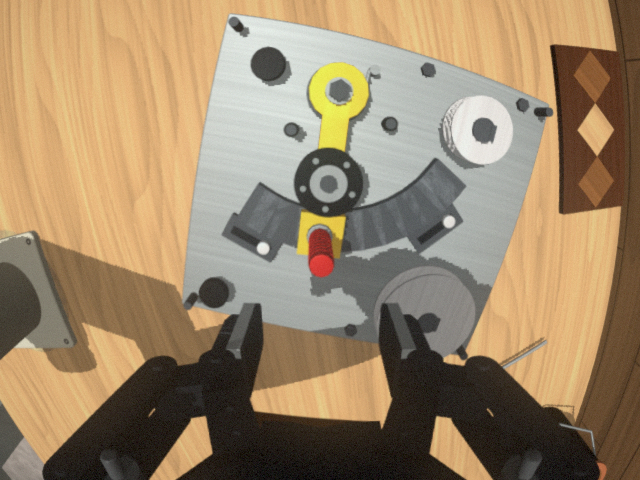

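View pics/s14.png

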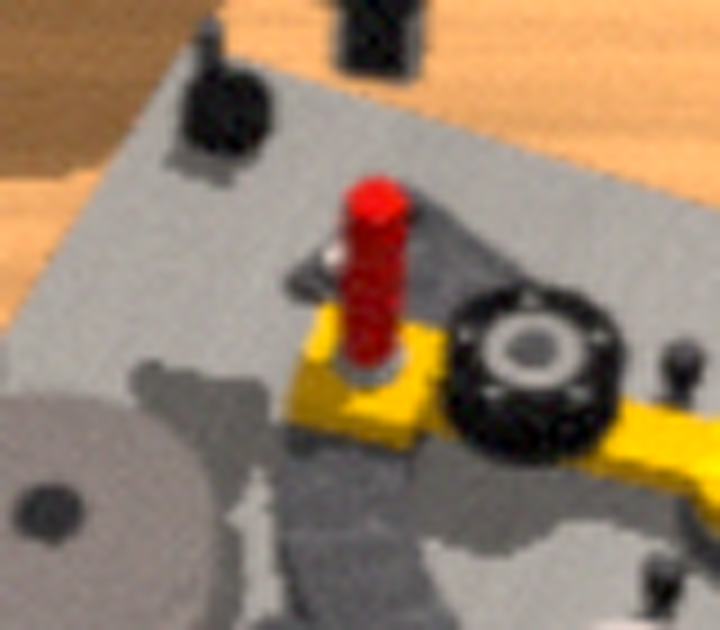

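```bash
python3 - <<'E'
from ov import *
st(); c=camera("wrist"); s=camera("scene")
im=np.mean([camera("scene")["color"].astype(float) for _ in range(3)],0)
x0,y0,w,h,S=345,182,34,34,18
b=cv2.resize(np.clip(im[y0:y0+h,x0:x0+w]*1.5,0,255).astype(np.uint8),None,fx=S,fy=S,interpolation=cv2.INTER_CUBIC)
b2=b.copy()
def circ(cam,b,P,r,col,x0,y0,S,f=False):
    for th in np.linspace(0,2*np.pi,80):
        u=(proj(cam,np.array(P)+[r*np.cos(th),r*np.sin(th),0],f)+.5-[x0,y0])*S; cv2.circle(b,(int(u[0]),int(u[1])),1,col,-1)
e=[.5044,.068]
for z,r in((.142,.01),(.147,.01),(.205,.0075)): circ(s,b2,[*e,z],r,(0,255,0),x0,y0,S)
cv2.imwrite("pics/s15.png",np.hstack([b,b2])[:, :][::1]) 
cv2.imwrite("pics/s15.png",cv2.resize(np.hstack([b,b2]),(800,400)))
x0,y0,w,h,S=290,200,60,90,7
im=c["color"]
b=cv2.resize(np.clip(im[y0:y0+h,x0:x0+w]*1.5,0,255).astype(np.uint8),None,fx=S,fy=S,interpolation=cv2.INTER_CUBIC); b2=b.copy()
for z,r in((.142,.01),(.147,.01),(.205,.0075)): circ(c,b2,[*e,z],r,(0,255,0),x0,y0,S,True)
cv2.imwrite("pics/w24.png",np.hstack([b,b2])[:600,:800])
E
```

```text
t 17.625 pos [0.5055 0.0693 0.2718] yaw -8.34 tilt z [ 5.e-03  6.e-04 -1.e+00] F [-0.1   0.88 -0.44] M [ 0.007 -0.01   0.045] w 0.0512 q [ 0.14  0.24  0.11  1.44 -0.    1.85]
```

View pics/s15.png

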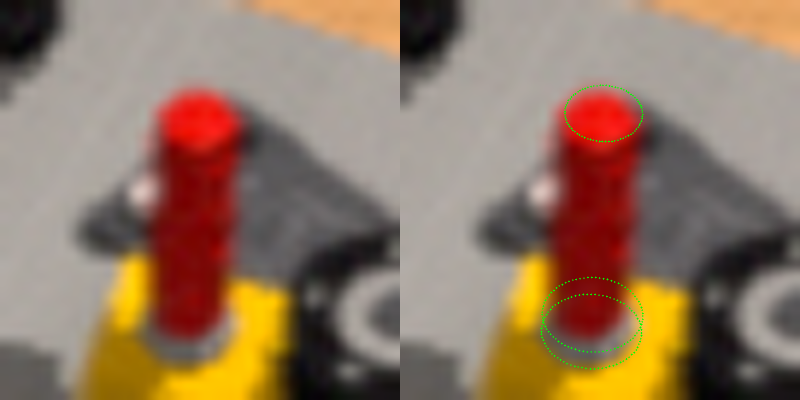

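View pics/w24.png

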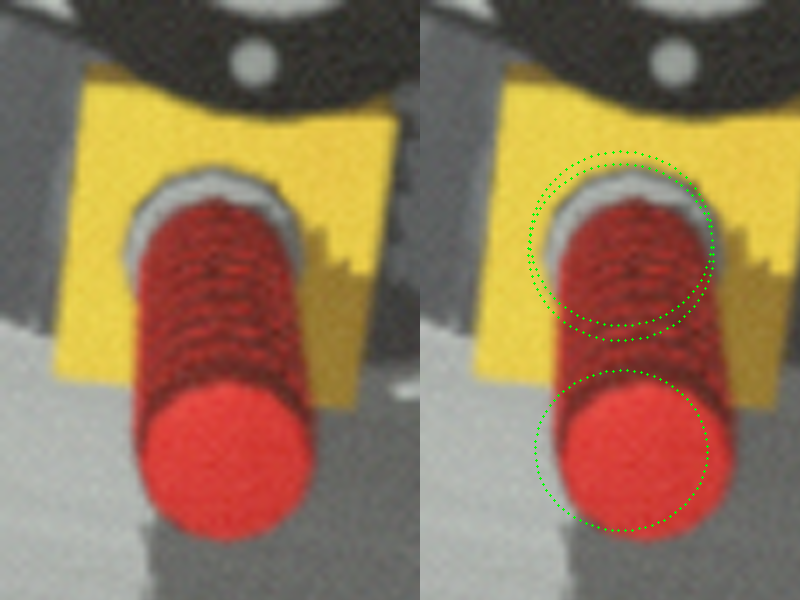

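Request:
send_rows:
  deltas:
    - {"grip":0.6,"translation":[0,-0.03,-0.01],"twist":[0,0,0]}
    - {"grip":0.6,"translation":[0,-0.07,-0.02],"twist":[0,0,0]}
    - {"grip":0.6,"translation":[0,-0.11,-0.03],"twist":[0,0,0]}
    - {"grip":0.6,"translation":[0,-0.14,-0.03],"twist":[0,0,0]}
    - {"grip":0.6,"translation":[0,-0.14,-0.03],"twist":[0,0,0]}

```text
clock: 18.5
eef_pos: [0.3639, 0.0894, 0.2992]
tool_rot: [0.756, 0.654, -0.0, -0.0]
ft_force: [0.6, -0.2, -0.2]
grip_width: 0.0508
```

```bash
python3 - <<'E'
from ov import *
st()
s=camera("scene"); cv2.imwrite("pics/s16.png",s["color"]); t=camera("top"); cv2.imwrite("pics/t16.png",t["color"]); crop(t["color"],215,165,133,140,4,"t17.png")
st()
E
```

```text
t 18.5 pos [0.3639 0.0894 0.2992] yaw -8.27 tilt z [-7.e-04 -2.e-04 -1.e+00] F [ 0.59 -0.22 -0.17] M [-0.032 -0.052  0.012] w 0.0508 q [ 0.24 -0.03 -0.13  1.48  0.    1.96]
t 18.6 pos [0.3659 0.0894 0.2991] yaw -8.32 tilt z [ 0.e+00 -2.e-04 -1.e+00] F [-0.04  0.69 -0.1 ] M [-0.007  0.053 -0.018] w 0.0511 q [ 0.24 -0.03 -0.12  1.47 -0.    1.96]
```

View pics/s16.png

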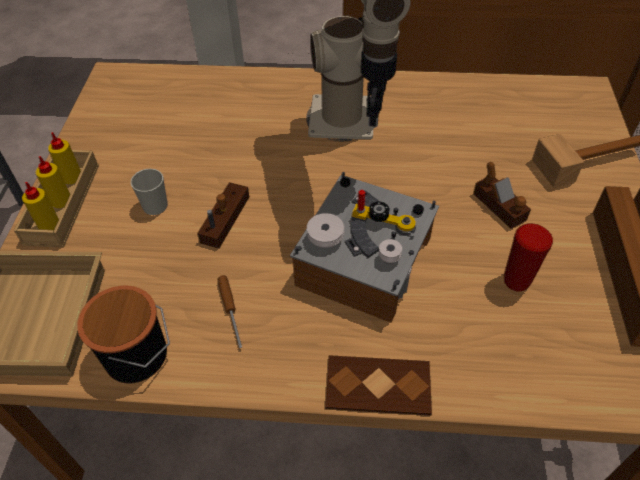

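View pics/t17.png

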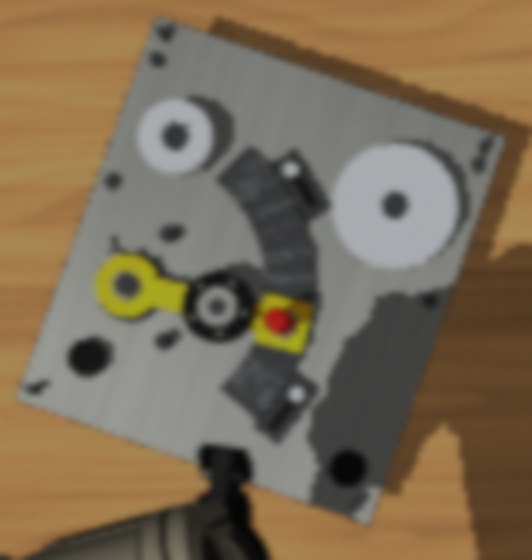

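```bash
python3 - <<'E'
from h import *
print(bot.job_done())
E
```

```text
the job is handed in; nothing more can be done
None
```

The pin is through the eye and home in the lock hole, holding the tension arm at about 0.84 rad. The job is handed in, with about 19 of the 72 s used.

**What I did:** I took the pin from the stand, put it through the eye and swung the arm back with it to the hole seen in the camera images. I pressed the pin home with about 9 N at most, let the hole take the spring load, then let go and backed off.

**Last checks:**
- **Seating:** Before release the pin tip read 120.9 mm above the bench (121 mm is fully home), and the push force rose as the collar met the arm.
- **Holding:** When I eased off, the side force fell from about 5 N to under 1 N with only 0.3 mm of movement. In pictures 1.7 s after release, the arm and pin were still in place.
- **Surroundings:** The other objects looked unmoved and the gripper was clear of everything; I compared this by eye, without measuring.

**Disagreements:**
- **Lean:** The released pin leans slightly, by about 1°, within the hole clearance.
- **Cameras:** The top camera read about 2.5 mm off in x against the other two, so I used those. The scene and wrist cameras differed by about 1.7 mm on the pin's place in the grip. I went between the two, and it entered without resistance.

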